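# Press the cheese moulds with the ratchet press

## Robot

A 7-joint arm with a two-finger parallel gripper is mounted at the origin on the work surface. World frame = base frame: x ahead of the robot, y to its left, z up, the work surface at z = 0. Lengths are in m, angles in rad, forces in N, time in s.
With the tool pointing down it reaches from about 0.425 to 0.925 m from the base axis. Payload 6.8 kg.
Tool frame: the origin (TCP) lies at the very end of the fingers, on their centre line; the grasp point (between the pads) lies bot.hold_point_z behind it (bot.hold_point_z is the distance from the TCP to the grasp point, in m); x points along the fingers, z is the direction in which the jaws open and shut, and the axes are right-handed (so a half turn about x gives the same grasp; the last joint's range is limited). The gripper opens to 85 mm and grips with 20 to 120 N. Pads are 22 mm wide; open, the fingers measure 114 mm over their backs; the gripper's body (76 mm by 85 mm) begins 54 mm behind the grasp point. The pads swing forward as they close: fully open they stand 13 mm farther back than shut.
Start: joints at [1.167, 0.477, 0.022, 1.555, -0.011, 1.109, -0.083], TCP at [0.197, -0.646, 0.231] pointing down, gripper open.
Joint ranges: [-2.96, 2.96], [-0.34, 2.1], [-1.41, 1.46], [0.24, 2.44], [-1.37, 4.51], [0.17, 1.92], [-2.96, 2.96]. Speed limits (rad/s): [2.39, 2.39, 3.14, 3.14, 3.14, 3.14, 3.14].

## Interface

Orientations are given as a unit quaternion [w, x, y, z].
In Python, from station import bot gives the robot as it stands.
- The arm moves only by the tool drive_tool, never from a script. Its arguments are lists of equal length, an entry for each row: "slide": the shift along the world's x, y, z in mm, a list of three; "turn": the turn, a rotation vector about the world's x, y, z in rad, a list of three; "gripper": the opening, from 0 (shut) to 1 (fully open). A call has 1 to 10 rows; each row is the pose to reach, as a shift and turn from the pose measured when the call began; what a row does not reach only later rows make up. A row lasts 1/10 s, in which the tool goes at most 50 mm and 8.59 degrees, less where a joint would pass 70% of its speed; a pose out of reach is approached as far as the arm can. A call with a gripper value outside its range is refused whole. The fingers move at their own pace and stop on an object; "squeeze" is the grip in N (left out, the last holds). Time passes only in rows, so rows that repeat a pose let the fingers close. It gives the time, the measured TCP pose, the force and the opening at its end, in the units of the state.
- bot.get_obs(): the state, without advancing time (a new reading comes with each control period).
- bot.read_camera(name): name is "side" or "top" or "wrist"; returns a dict with "color" (420x560x3 uint8, red, green, blue), "fovy" (degrees; the focal length in pixels is half the picture's height over the tangent of half this angle, whatever the lens; pixels are square), "cx", "cy" (the principal point, pixels), "dist_coeffs" ([k1, k2, p1, p2, k3] as OpenCV has them; the pictures are not rectified), "R" (3x3) and "t" (3): a world point X has camera coordinates R X + t. Camera axes: x right, y down, z forward; pixel columns grow to the right and rows downward; lengths in m; the calibration is good to about 2 mm. A picture is of the moment at which its call begins. There is no depth.
- bot.hand_in(): hands the job in, once; it reports no verdict.
The state is a dict: "t": time; "q": joint angles; "joint_vel": joint speeds; "joint_torque": joint torques, N m; "eef_pos": TCP position; "tool_rot": TCP orientation; "contact_force": force on the tool from outside, world axes, zero at the start; "torque": the same for the moment, N m; "gripper_width": opening from 0.0 (shut) to 1.0 (fully open).
Only numpy, scipy, OpenCV 4.12 (cv2) and the standard library are available. Lean on these libraries where they do the work, as an engineer would, in place of code of your own. Each camera call takes 0.05 s, during which the arm holds its last target.

## Task

Stand every cheese mould upright in the press's tray, then push the tray fully home under the press plate. Only then flip the ratchet's direction lever to tighten, prove it by swinging the handle all the way counter-clockwise (it must free-wheel without raising the plate), and work the handle back and forth until the plate bears on the moulds and the screw comes to its stop. Never wind the plate upwards, leave the lever on tighten, and leave the tumbler and the canister where they stand.

Things in the scene. Friction and masses are not known exactly. Their poses are not given: they have to be found in the camera images.
- mould0: cheese mould: plain lidded aluminium cylinder, 46 mm across, 50 mm high, 0.18 to 0.35 kg, darker band near the top; origin at the centre of its underside, z up along its axis. There are two to four moulds in a run; an absent one reads None from the start
- mould1: cheese mould: plain lidded aluminium cylinder, 46 mm across, 50 mm high, 0.18 to 0.35 kg, darker band near the top; origin at the centre of its underside, z up along its axis. There are two to four moulds in a run; an absent one reads None from the start
- mould2: cheese mould: plain lidded aluminium cylinder, 46 mm across, 50 mm high, 0.18 to 0.35 kg, darker band near the top; origin at the centre of its underside, z up along its axis. There are two to four moulds in a run; an absent one reads None from the start
- mould3: cheese mould: plain lidded aluminium cylinder, 46 mm across, 50 mm high, 0.18 to 0.35 kg, darker band near the top; origin at the centre of its underside, z up along its axis. There are two to four moulds in a run; an absent one reads None from the start
- press: bench press, a steel portal fixed to the table; origin on the table under the screw axis, z up. Base 340 (x) by 360 mm (y from -270 to +90), 12 thick; columns 30 by 50 mm at local x = +-145; crosshead beam 340 (x) by 60 (y), 150 to 180 mm high, with the ratchet on top. The tray slides out to local -y; a screw through the beam carries the press plate
- tray (a joint): tray slide, m: 0 = fully home under the press plate, 0.15 = fully out to local -y (starts 0.135 to 0.15); about 2 N of friction, stays where left
- tray_floor (a point): centre of the tray's inner floor, 20 mm above the table, axes parallel to the press's. Inside of the tray 225 (x) by 75 mm (y), rim 5 mm thick and 10 mm high above the floor: room for four moulds in one row along x, 55 mm apart
- tray_tab (a point): top centre of the upright steel tab by which the tray is pulled and pushed: 32 (x) by 10 (y) by 45 mm tall, top 60 mm above the table, 150 mm to local -y of the tray floor's centre, joined to the tray by a flat tongue
- screw_top (a point): the screw's vertical axis, 235 mm above the table, top of the screw as it starts (the screw sinks as it is wound down); wheel and handle turn about this axis
- handle (a joint): swing of the ratchet handle, rad: 0 = its clockwise stop (seen from above), 1.4 = its counter-clockwise stop; starts 0 to 0.08. At 0.7 the handle points to the press's local -x. Friction about 0.25 N m, stays where left
- knob (a point): top centre of the black upright grip at the end of the ratchet handle: cylinder 24 mm across, standing from 194 to 255 mm above the table, 165 mm from the screw axis. The handle arm below it is 18 mm wide, top 194 mm above the table
- lever (a joint): ratchet direction lever, a rocking pawl pivoted on the handle, rad, growing clockwise from above: 0 = loosen (start; handle drives the screw counter-clockwise, raising the plate), 1.2 = tighten (drives clockwise only, free-wheels counter-clockwise). Sprung over centre at 0.6, up to 10 N at the post. It clicks back by up to 0.3 over teeth
- lever_post (a point): top centre of the upright steel post on the direction lever: 12 mm across, 219 to 249 mm above the table, 45 mm out from the lever's pivot, which is on the handle's centre line 70 mm from the screw axis. At 0 it stands 0.6 rad (25 mm) to the counter-clockwise side of the handle, at 1.2 as far to the clockwise side. Push it across; this also presses the handle against its clockwise stop
- wheel (a joint): turn of the ratchet wheel and screw, rad, clockwise from above positive: 0 at the start, 5.6 = screw's lower stop; the wheel has 12 teeth (0.52 rad apart), needs about 7 to 8 N at the knob to drive, 2 to 5 N to free-wheel. 1 rad lowers the screw 4.8 mm
- plate (a joint): how far the press plate's springs are squeezed, m: 0 hanging free, about 0.006 with the screw at its stop and moulds under the plate
- plate_under (a point): centre of the press plate's underside; plate 222 (x) by 66 mm (y); starts 90 mm above the table, 20 mm above the tops of moulds standing in the tray
- tumbler: bystander: open aluminium drinking tumbler, 58 mm across, 95 mm high, among the moulds; origin under its centre
- canister: bystander: clear canister with blue push-button pour top, 86 mm across, 159 mm high; origin under its centre

How it is judged:
On the way, in this order (a step that is already met when the one before it is completed fails the run):
1. every mould present stands upright on the tray's floor, released (x of mould0 in the frame of tray_floor between -0.097 and 0.097 m and y of mould0 in the frame of tray_floor between -0.02 and 0.02 m and z of each of mould0, mould1, mould2, mould3 in the frame of tray_floor below 0.005 m and angle between each of mould0, mould1, mould2, mould3's own z axis and vertical below 0.12 rad and x of mould1 in the frame of tray_floor between -0.097 and 0.097 m and y of mould1 in the frame of tray_floor between -0.02 and 0.02 m and x of mould2 in the frame of tray_floor between -0.097 and 0.097 m and y of mould2 in the frame of tray_floor between -0.02 and 0.02 m and x of mould3 in the frame of tray_floor between -0.097 and 0.097 m and y of mould3 in the frame of tray_floor between -0.02 and 0.02 m and contact force between the fingers and mould0 below 0.3 N and contact force between the fingers and mould1 below 0.3 N and contact force between the fingers and mould2 below 0.3 N and contact force between the fingers and mould3 below 0.3 N), for 0.2 s.
2. the tray is fully home with the moulds standing in it (value of joint tray below 0.006 m and x of mould0 in the frame of tray_floor between -0.097 and 0.097 m and y of mould0 in the frame of tray_floor between -0.02 and 0.02 m and z of each of mould0, mould1, mould2, mould3 in the frame of tray_floor below 0.005 m and angle between each of mould0, mould1, mould2, mould3's own z axis and vertical below 0.12 rad and x of mould1 in the frame of tray_floor between -0.097 and 0.097 m and y of mould1 in the frame of tray_floor between -0.02 and 0.02 m and x of mould2 in the frame of tray_floor between -0.097 and 0.097 m and y of mould2 in the frame of tray_floor between -0.02 and 0.02 m and x of mould3 in the frame of tray_floor between -0.097 and 0.097 m and y of mould3 in the frame of tray_floor between -0.02 and 0.02 m), for 0.2 s.
3. the direction lever is flipped to tighten (value of joint lever above 0.8 rad), for 0.1 s.
4. the handle is swung back counter-clockwise (past 1.1 rad) and the screw has not turned with it (value of joint handle above 1.1 rad and value of joint wheel between -0.2 and 0.3 rad and value of joint lever above 0.7 rad), for 0.05 s.
5. the plate is wound down and bears on the moulds, springs squeezed (value of joint plate above 0.0035 m and value of joint wheel above 5 rad), for 0.2 s.
At the end, for the whole second after the job is handed in: every mould present stands upright (within 7 degrees) on the floor of the tray, inside its rim; the tray is within 6 mm of home; the lever is on tighten (over 0.7 rad); the screw is wound down within 0.6 rad of its stop and the plate's springs are squeezed by more than 3.5 mm (all of step 2 and all of step 5 and value of joint lever above 0.7 rad); the robot touches nothing.
It fails at once if the plate is wound upwards (screw turned back more than 0.35 rad from its start) (value of joint wheel below -0.35 rad).
It fails at once if the tumbler or the canister is moved more than 50 mm (distance of any of tumbler, canister from where it was at the start of the episode above 0.05 m).
Of mould0, mould1, mould2, mould3 only 2 to 4 are there at a start; the rules pass over those that are not, and their reading is None.
At some moment in a run one of mould0, mould1, mould2, mould3 may be knocked a few centimetres aside while the robot is not near it.
Once in a run the grip may slacken for a moment while it holds something.
It also fails if it takes over 210 s, if anything falls off the work surface, if the arm or the gripper's body presses on something with over 40 N, if the wrist force passes 120 N, or if a joint passes its speed limit or range.

## Working session

There is one attempt and no reset: what is moved stays moved. The work goes in short steps, Python scripts to look and compute and a tool call to move; the robot and the scene stay as the last step left them, time stands still between calls to the robot, and variables do not carry over. Pictures are saved under pics/ and viewed, and the job is handed in when it is done.

Besides the shell and the picture viewer there is one more tool, called by a JSON object that holds its "name" and its "arguments". drive_tool: Moves the arm, as the interface text tells. Its arguments: {"type":"object","properties":{"slide":{"type":"array"},"turn":{"type":"array"},"gripper":{"type":"array"},"squeeze":{"type":"number"}},"required":["slide","turn","gripper"]}

```bash
ls; mkdir -p pics
cat > h.py <<'E'
import numpy as np, cv2
from station import bot
def snap(name,fn):
    c=bot.read_camera(name); cv2.imwrite('pics/'+fn,c['color'][:,:,::-1]); 
    np.savez('pics/'+fn[:-4]+'.npz',**{k:np.array(v) for k,v in c.items()})
    return c
def K(c):
    h=c['color'].shape[0]; f=h/2/np.tan(np.radians(float(c['fovy']))/2)
    return np.array([[f,0,float(c['cx'])],[0,f,float(c['cy'])],[0,0,1]])
def load(fn): 
    return dict(np.load('pics/'+fn+'.npz'))
def proj(c,X):
    R=np.array(c['R']);t=np.array(c['t'])
    p,_=cv2.projectPoints(np.array(X,float).reshape(-1,3),cv2.Rodrigues(R)[0],t,K(c),np.array(c['dist_coeffs'],float))
    return p[:,0]
def ray(c,uv):
    n=cv2.undistortPoints(np.array(uv,float).reshape(-1,1,2),K(c),np.array(c['dist_coeffs'],float))[:,0]
    R=np.array(c['R']);t=np.array(c['t'])
    d=np.c_[n,np.ones(len(n))]@R
    return -R.T@t,d
def at(c,uv,z):
    o,d=ray(c,uv); return o+d*((z-o[2])/d[:,2])[:,None]
def st():
    o=bot.get_obs()
    for k in ('t','q','eef_pos','tool_rot','contact_force','gripper_width'): print(k,np.round(o[k],4))
E
python3 - <<'E'
from h import *
for n in ('top','side','wrist'): c=snap(n,n+'0.png'); print(n,c['fovy'],-np.array(c['R']).T@np.array(c['t']),c['dist_coeffs'])
st(); print(bot.hold_point_z)
E
```

```text
pics
top 57.05277716441558 [ 0.4513597  -0.00977342  0.99637604] [-0.03460809  0.          0.          0.          0.        ]
side 49.878214807438724 [0.26407785 0.80543633 0.97340771] [-0.07597967  0.          0.          0.          0.        ]
wrist 68.62135910462233 [ 0.27707214 -0.62131459  0.37282555] [-0.05634419  0.          0.          0.          0.        ]
t 0.15
q [ 1.1669  0.4776  0.0223  1.5562 -0.0115  1.1093 -0.0831]
eef_pos [ 0.1967 -0.6452  0.2305]
tool_rot [ 0.5678  0.4211  0.5687 -0.4206]
contact_force [-0.0658 -0.0751 -0.8061]
gripper_width 1.0019
0.0187
```

View pics/top0.png

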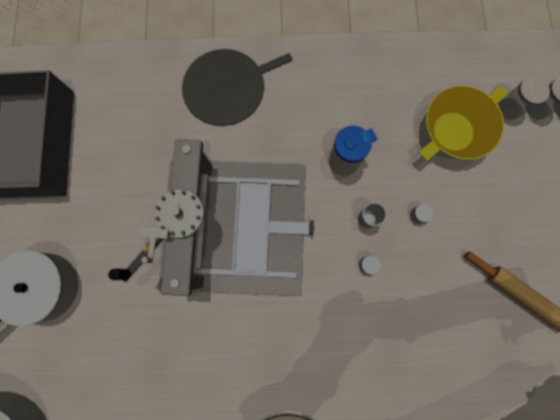

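View pics/side0.png

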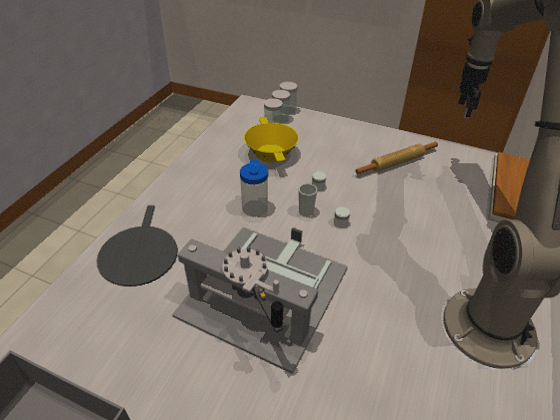

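View pics/wrist0.png

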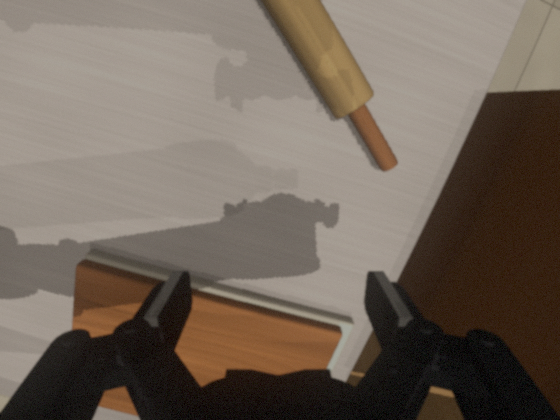

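Run:
```python
from h import *
c=load('top0'); s=load('side0')
# crops
im=cv2.imread('pics/top0.png')[130:310,100:450]; cv2.imwrite('pics/topc.png',cv2.resize(im,None,fx=2.25,fy=2.25,interpolation=cv2.INTER_CUBIC))
im=cv2.imread('pics/side0.png')[150:375,170:370]; cv2.imwrite('pics/sidec.png',cv2.resize(im,None,fx=2.6,fy=2.6,interpolation=cv2.INTER_CUBIC))
im=cv2.imread('pics/side0.png')[70:150,230:330]; cv2.imwrite('pics/sided.png',cv2.resize(im,None,fx=5,fy=5,interpolation=cv2.INTER_CUBIC))
print(at(c,[[424,213],[370,265],[535,90]],.05))
print(at(c,[[373,212]],.095),at(c,[[354,140]],.155))
print('screw',at(c,[[180,212]],.235), 'base corners',at(c,[[305,163],[303,295]],.012),'beam',at(c,[[190,142],[176,291]],.18))
```

```text
[[ 0.58694061 -0.35692351  0.05      ]
 [ 0.46384716 -0.21412644  0.05      ]
 [ 0.90732946 -0.68639016  0.05      ]]
[[ 0.58665402 -0.2197749   0.095     ]] [[ 0.7447625  -0.17421281  0.155     ]]
screw [[0.57755188 0.19862373 0.235     ]] base corners [[ 0.73522203 -0.06904854  0.012     ]
 [ 0.39563286 -0.05073217  0.012     ]] beam [[0.74340987 0.19405207 0.18      ]
 [0.42044874 0.21976657 0.18      ]]
```

View pics/topc.png

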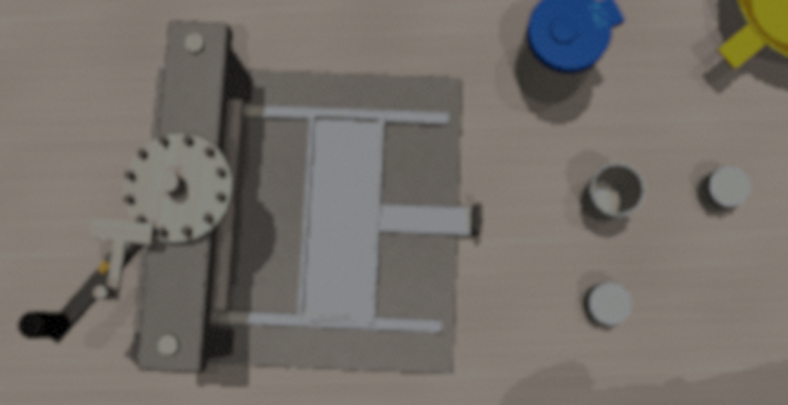

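View pics/sidec.png

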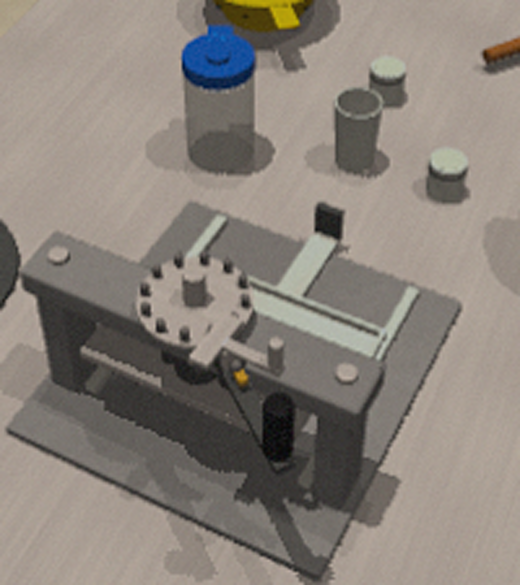

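View pics/sided.png

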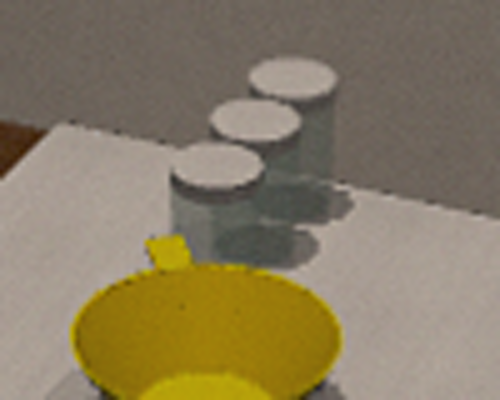

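```bash
cat > fit.py <<'E'
from h import *
from scipy.optimize import least_squares
c=load('top0'); s=load('side0')
T=[([.17,-.27,.012],(462,79)),([-.17,-.27,.012],(452,373)),([.17,.03,.18],(171,20)),([.17,-.03,.18],(231,25)),([-.17,.03,.18],(137,366)),([-.17,-.03,.18],(203,371)),([0,0,.235],(175,183))]
S=[([.17,-.03,.18],(57,235)),([.17,.03,.18],(25,277)),([-.17,-.03,.18],(383,370)),([-.17,.03,.18],(365,408)),([.17,.09,.012],(8,430)),([-.17,.09,.012],(322,575)),([-.17,-.27,.012],(460,305)),([.17,-.27,.012],(192,203)),([0,0,.235],(195,272))]
LT=np.array([a for a,_ in T]);uT=np.array([b for _,b in T])/2.25+[100,130]
LS=np.array([a for a,_ in S]);uS=np.array([b for _,b in S])/2.6+[170,150]
def W(p,L):
    co,si=np.cos(p[2]),np.sin(p[2]); L=np.atleast_2d(L)
    return np.c_[p[0]+co*L[:,0]-si*L[:,1],p[1]+si*L[:,0]+co*L[:,1],L[:,2]]
if __name__=='__main__':
    f=lambda p:np.r_[(proj(c,W(p,LT))-uT).ravel(),(proj(s,W(p,LS))-uS).ravel()]
    r=least_squares(f,[.577,.199,-.06],loss='soft_l1');print(r.x);print(f(r.x).reshape(-1,2).round(1))
    f2=lambda p:(proj(c,W(p,LT))-uT).ravel()
    print(least_squares(f2,[.577,.199,-.06],loss='soft_l1').x)
    p=r.x
    tab=at(c,[np.array((478,220))/2.25+[100,130]],.06)[0]; print('tab',tab)
    tabs=at(s,[np.array((332,208))/2.6+[170,150]],.06)[0]; print('tab side',tabs)
    co,si=np.cos(p[2]),np.sin(p[2]); d=tab[:2]-p[:2]; print('local',co*d[0]+si*d[1],-si*d[0]+co*d[1])
    for nm,cc,uv,z in [('m0 top',c,np.array((728,187))/2.25+[100,130],.05),('m1 top',c,np.array((609,304))/2.25+[100,130],.05),('m0 side',s,np.array((387,69))/2.6+[170,150],.05),('m1 side',s,np.array((447,163))/2.6+[170,150],.05),('tumb top',c,np.array((616,191))/2.25+[100,130],.095),('tumb s',s,np.array((359,103))/2.6+[170,150],.095),('can',c,np.array((566,33))/2.25+[100,130],.15),
      ('post',c,np.array((101,292))/2.25+[100,130],.249),('post s',s,np.array((276,342))/2.6+[170,150],.249),('knob',c,np.array((30,324))/2.25+[100,130],.255),('knob s',s,np.array((278,400))/2.6+[170,150],.255)]:
        X=at(cc,[uv],z)[0]; d=X[:2]-p[:2]; print(nm,X.round(4),'local',np.round([co*d[0]+si*d[1],-si*d[0]+co*d[1]],4))
E
python3 fit.py
```

```text
[ 0.57974286  0.21009006 -0.06893888]
[[ 0.5 -0.5]
 [ 0.9  0.9]
 [-1.3  0.2]
 [-1.2 -1.2]
 [-0.2  2.8]
 [-0.9  1.8]
 [-3.4 -0.2]
 [ 0.  -2.8]
 [-2.2 -2.9]
 [ 2.7 -3.8]
 [-1.3  1.6]
 [-0.5 -1.5]
 [-0.  -0.2]
 [ 1.5 -2. ]
 [-0.4 -1.8]
 [ 0.4 -0.3]]
[ 0.58123765  0.20837657 -0.07370982]
tab [ 0.55766308 -0.07781031  0.06      ]
tab side [ 0.55767396 -0.07612883  0.06      ]
local -0.0021955191272459984 -0.28873745188854766
m0 top [ 0.5867 -0.3558  0.05  ] local [ 0.0459 -0.5641]
m1 top [ 0.4635 -0.2157  0.05  ] local [-0.0866 -0.4328]
m0 side [ 0.5867 -0.3512  0.05  ] local [ 0.0456 -0.5595]
m1 side [ 0.464  -0.2099  0.05  ] local [-0.0866 -0.4269]
tumb top [ 0.5797 -0.2211  0.095 ] local [ 0.0297 -0.4302]
tumb s [ 0.58   -0.2196  0.095 ] local [ 0.0299 -0.4286]
can [ 0.7355 -0.1689  0.15  ] local [ 0.1815 -0.3674]
post [0.4837 0.2618 0.249 ] local [-0.0993  0.045 ]
post s [0.4837 0.2637 0.249 ] local [-0.0995  0.0469]
knob [0.458 0.32  0.255] local [-0.129   0.1013]
knob s [0.4591 0.3183 0.255 ] local [-0.1278  0.0996]
```

```bash
cat >> h.py <<'E'
from scipy.spatial.transform import Rotation as Ro
def RT(q): return Ro.from_quat([q[1],q[2],q[3],q[0]])
def down(yaw,flip=0):
    # jaw (tool z) along yaw, tool x down
    z=np.array([np.cos(yaw),np.sin(yaw),0]); x=np.array([0,0,-1.]); y=np.cross(z,x)
    return Ro.from_matrix(np.c_[x,y,z])
def go(pos,yaw):
    o=bot.get_obs(); R0=RT(o['tool_rot'])
    best=min((( down(yaw+k*np.pi)*R0.inv()).as_rotvec() for k in (0,1)),key=np.linalg.norm)
    print('slide',np.round((np.array(pos)-o['eef_pos'])*1000,1),'turn',best.round(3),'yaw',np.arctan2(*R0.as_matrix()[1::-1,2]).round(3))
E
python3 - <<'E'
from h import *
st(); print(RT(bot.get_obs()['tool_rot']).as_matrix().round(3))
go([.464,-.213,.231],-.07)
E
```

```text
t 0.15
q [ 1.1669  0.4776  0.0223  1.5562 -0.0115  1.1093 -0.0831]
eef_pos [ 0.1967 -0.6452  0.2305]
tool_rot [ 0.5678  0.4211  0.5687 -0.4206]
contact_force [-0.0658 -0.0751 -0.8061]
gripper_width 1.0019
[[-0.001  0.957  0.292]
 [ 0.001  0.292 -0.957]
 [-1.    -0.    -0.001]]
slide [267.3 432.2   0.5] turn [-1.000e-03 -1.000e-03  1.205e+00] yaw -1.275
```

{"name": "drive_tool", "arguments": {"slide": [[267, 432, 0], [267, 432, 0], [267, 432, 0], [267, 432, 0], [267, 432, 0], [267, 432, 0], [267, 432, 0], [267, 432, 0], [267, 432, 0], [267, 432, 0]], "turn": [[0, 0, 1.205], [0, 0, 1.205], [0, 0, 1.205], [0, 0, 1.205], [0, 0, 1.205], [0, 0, 1.205], [0, 0, 1.205], [0, 0, 1.205], [0, 0, 1.205], [0, 0, 1.205]], "gripper": [1, 1, 1, 1, 1, 1, 1, 1, 1, 1], "squeeze": 40}}

```text
t: 1.15
eef_pos: [0.4599, -0.2185, 0.2306]
tool_rot: [0.706, 0.025, 0.707, -0.025]
contact_force: [0.6, 0.0, 0.1]
gripper_width: 1.001
```

Run:
```python
from h import *
c=snap('wrist','w1.png'); st(); go([.464,-.213,.15],-.07); print(proj(c,[[.464,-.213,.05],[.58,-.22,.095]]))
```

```text
t 1.2
q [ 0.6906  0.2388 -0.4481  1.9209  0.1163  1.0064  0.132 ]
eef_pos [ 0.4649 -0.2093  0.2312]
tool_rot [ 0.7076  0.0224  0.706  -0.0195]
contact_force [3.6794 6.452  1.1105]
gripper_width 0.9976
slide [ -0.9  -3.7 -81.2] turn [-0.004  0.003 -0.011] yaw -0.059
[[281.48459783 181.4470136 ]
 [405.0113986  191.8104434 ]]
```

View pics/w1.png

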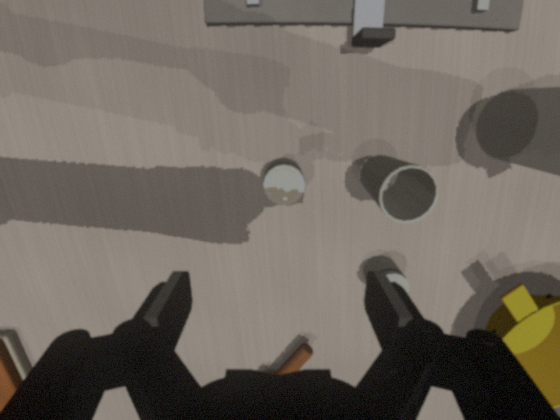

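Run:
```python
from h import *
c=load('w1'); X=at(c,[[284,183.5]],.05)[0]; print(X); go([X[0],X[1],.012],-.07)
```

```text
[ 0.46655374 -0.2154504   0.05      ]
slide [   1.7   -6.1 -219.2] turn [-0.004  0.003 -0.011] yaw -0.059
```

{"name": "drive_tool", "arguments": {"slide": [[1, -5, -40], [1, -5, -90], [1, -5, -130], [1, -5, -160], [1, -5, -190], [1, -5, -205], [1, -5, -216], [1, -5, -218], [1, -5, -218]], "turn": [[-0.004, 0.003, -0.011], [-0.004, 0.003, -0.011], [-0.004, 0.003, -0.011], [-0.004, 0.003, -0.011], [-0.004, 0.003, -0.011], [-0.004, 0.003, -0.011], [-0.004, 0.003, -0.011], [-0.004, 0.003, -0.011], [-0.004, 0.003, -0.011]], "gripper": [1, 1, 1, 1, 1, 1, 1, 1, 1]}}

```text
t: 2.1
eef_pos: [0.4661, -0.2145, 0.0134]
tool_rot: [0.707, 0.025, 0.707, -0.025]
contact_force: [-0.0, -0.4, 0.3]
gripper_width: 0.998
```

{"name": "drive_tool", "arguments": {"slide": [[0, 0, 0], [0, 0, 0], [0, 0, 0], [0, 0, 0], [0, 0, 0], [0, 0, 0], [0, 0, 0], [0, 0, 0]], "turn": [[0, 0, 0], [0, 0, 0], [0, 0, 0], [0, 0, 0], [0, 0, 0], [0, 0, 0], [0, 0, 0], [0, 0, 0]], "gripper": [0.4, 0.4, 0.4, 0.4, 0.4, 0.4, 0.4, 0.4], "squeeze": 50}}

```text
t: 2.9
eef_pos: [0.4665, -0.2148, 0.0143]
tool_rot: [0.707, 0.025, 0.706, -0.025]
contact_force: [-0.9, -0.5, 6.6]
gripper_width: 0.525
```

{"name": "drive_tool", "arguments": {"slide": [[0, 0, 30], [0, 0, 70], [0, 0, 110], [10, 50, 110], [20, 100, 110], [30, 150, 110], [40, 200, 110], [50, 245, 110], [56, 280, 110], [56, 290, 110]], "turn": [[0, 0, 0], [0, 0, 0], [0, 0, 0], [0, 0, 0], [0, 0, 0], [0, 0, 0], [0, 0, 0], [0, 0, 0], [0, 0, 0], [0, 0, 0]], "gripper": [0.4, 0.4, 0.4, 0.4, 0.4, 0.4, 0.4, 0.4, 0.4, 0.4]}}

```text
t: 3.9
eef_pos: [0.5228, 0.0809, 0.125]
tool_rot: [0.708, 0.023, 0.706, -0.022]
contact_force: [-0.6, -0.3, -2.4]
gripper_width: 0.526
```

Run:
```python
from h import *
c=snap('wrist','w2.png'); c=snap('top','t2.png');st(); go([.5226,.0749,.036],-.07)
```

```text
t 4.0
q [ 0.1391  0.4163 -0.4981  1.9774  0.2702  0.8117 -0.5773]
eef_pos [0.5221 0.0773 0.1244]
tool_rot [ 0.7069  0.0235  0.7065 -0.0236]
contact_force [-0.4171 -0.4066 -1.3526]
gripper_width 0.5215
slide [  0.5  -2.4 -88.4] turn [ 0.     0.001 -0.003] yaw -0.067
```

View pics/w2.png

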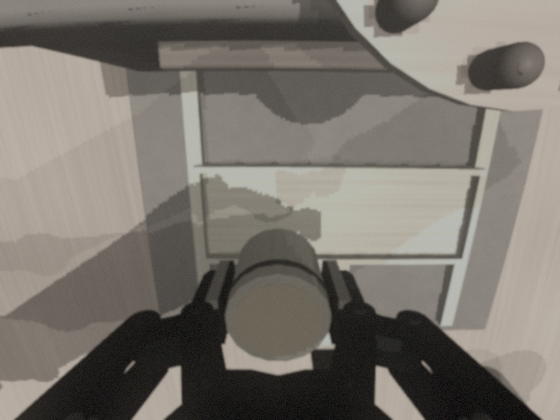

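View pics/t2.png

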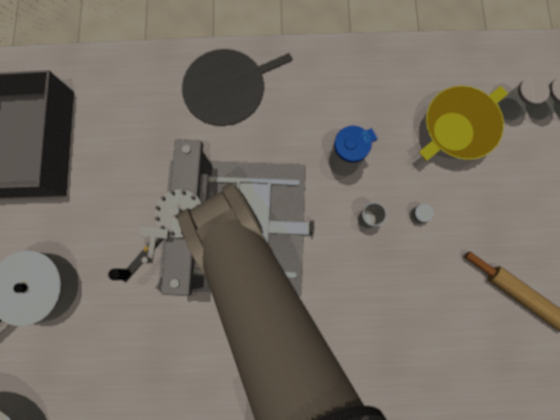

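Run:
```python
from h import *
c=load('w2'); X=at(c,[[205,175],[472,175],[207,255],[463,259]],.025); print(X.round(4), X.mean(0))
from fit import W
p=[.580,.210,-.07]
print(W(p,[[.1125,-.139+.0375,.025],[-.1125,-.139+.0375,.025],[.1125,-.139-.0375,.025],[-.1125,-.139-.0375,.025]]), proj(c,W(p,[[-.1125,-.139+.0375,.03],[.1125,-.139+.0375,.03],[-.1125,-.139-.0375,.03],[.1125,-.139-.0375,.03]])))
```

```text
[[0.4667 0.1154 0.025 ]
 [0.6842 0.102  0.025 ]
 [0.4584 0.0443 0.025 ]
 [0.687  0.0247 0.025 ]] [0.57407341 0.07156844 0.025     ]
[[0.68512529 0.10088    0.025     ]
 [0.46067631 0.11661714 0.025     ]
 [0.67987957 0.02606368 0.025     ]
 [0.4554306  0.04180082 0.025     ]] [[195.82697413 175.28914104]
 [476.52910228 177.61586554]
 [202.7744313  260.38234976]
 [458.60578144 260.76797685]]
```

{"name": "drive_tool", "arguments": {"slide": [[1, -3, -30], [1, -3, -60], [1, -3, -75], [1, -3, -83], [1, -3, -87], [1, -3, -89], [1, -3, -89]], "turn": [[0, 0, 0], [0, 0, 0], [0, 0, 0], [0, 0, 0], [0, 0, 0], [0, 0, 0], [0, 0, 0]], "gripper": [0.4, 0.4, 0.4, 0.4, 0.4, 0.4, 0.4]}}

```text
t: 4.7
eef_pos: [0.5237, 0.0742, 0.0361]
tool_rot: [0.707, 0.024, 0.706, -0.024]
contact_force: [0.3, -0.7, -1.7]
gripper_width: 0.528
```

{"name": "drive_tool", "arguments": {"slide": [[0, 0, 0], [0, 0, 0], [0, 0, 0], [0, 0, 0], [0, 0, 20], [0, 0, 60], [0, 0, 100], [0, 0, 110]], "turn": [[0, 0, 0], [0, 0, 0], [0, 0, 0], [0, 0, 0], [0, 0, 0], [0, 0, 0], [0, 0, 0], [0, 0, 0]], "gripper": [0.75, 0.75, 0.75, 0.75, 0.75, 0.8, 1, 1]}}

```text
t: 5.5
eef_pos: [0.5261, 0.0751, 0.1503]
tool_rot: [0.71, 0.024, 0.704, -0.023]
contact_force: [0.5, -0.3, 0.2]
gripper_width: 1.002
```

Run:
```python
from h import *
c=snap('wrist','w3.png'); st(); go([.587,-.3535,.2],-.07)
```

```text
t 5.55
q [ 0.1614  0.3833 -0.5153  1.955   0.2491  0.8565 -0.5529]
eef_pos [0.526  0.0749 0.1499]
tool_rot [ 0.7096  0.024   0.7038 -0.0234]
contact_force [-0.0908 -0.2973 -0.3456]
gripper_width 1.001
slide [  61.  -428.4   50.1] turn [-0.001  0.008 -0.003] yaw -0.067
```

View pics/w3.png

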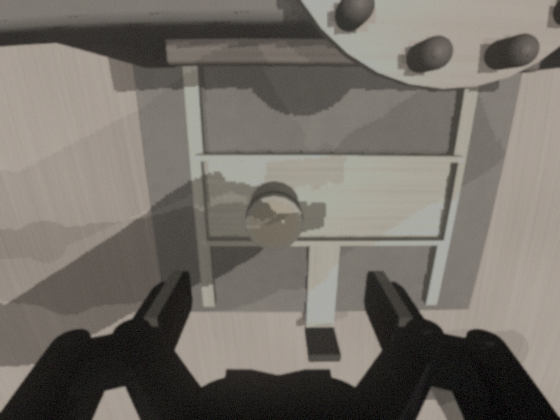

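{"name": "drive_tool", "arguments": {"slide": [[0, -30, 30], [6, -80, 50], [13, -130, 50], [20, -180, 50], [27, -230, 50], [34, -280, 50], [41, -330, 50], [50, -380, 50], [60, -426, 50], [60, -428, 50]], "turn": [[0, 0, 0], [0, 0, 0], [0, 0, 0], [0, 0, 0], [0, 0, 0], [0, 0, 0], [0, 0, 0], [0, 0, 0], [0, 0, 0], [0, 0, 0]], "gripper": [1, 1, 1, 1, 1, 1, 1, 1, 1, 1]}}

```text
t: 6.55
eef_pos: [0.5837, -0.3616, 0.1973]
tool_rot: [0.709, 0.026, 0.705, -0.028]
contact_force: [-1.1, -0.1, 0.0]
gripper_width: 1.001
```

Run:
```python
from h import *
snap('top','t4.png');c=snap('wrist','w4.png'); st(); go([.587,-.3555,.013],-.07); print(proj(c,[[.587,-.3555,.05]]))
```

```text
t 6.65
q [ 0.7037  0.5455 -0.3597  1.5473  0.2045  1.0818  0.2257]
eef_pos [ 0.5847 -0.3551  0.1976]
tool_rot [ 0.7086  0.0256  0.7047 -0.0245]
contact_force [-0.0306  0.0191 -0.3731]
gripper_width 0.9999
slide [   2.3   -0.4 -184.6] turn [-0.001  0.006  0.001] yaw -0.071
[[279.67255712 191.78846864]]
```

View pics/w4.png

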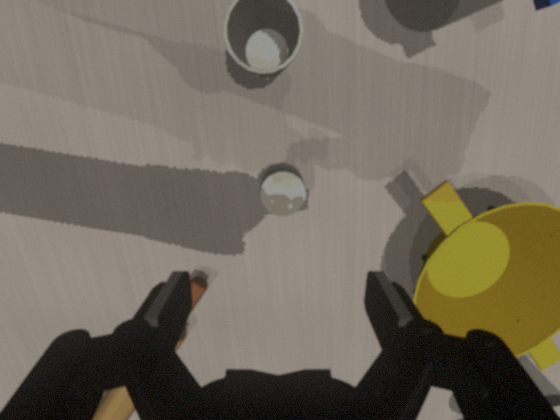

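View pics/t4.png

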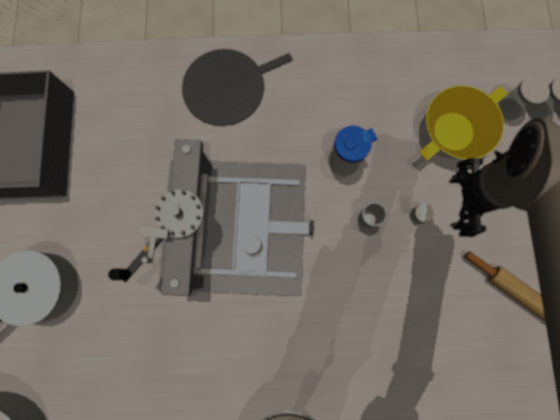

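{"name": "drive_tool", "arguments": {"slide": [[3, -1, -40], [3, -1, -80], [3, -1, -120], [3, -1, -150], [3, -1, -170], [3, -1, -180], [3, -1, -184], [3, -1, -184]], "turn": [[0, 0.006, 0], [0, 0.006, 0], [0, 0.006, 0], [0, 0.006, 0], [0, 0.006, 0], [0, 0.006, 0], [0, 0.006, 0], [0, 0.006, 0]], "gripper": [1, 1, 1, 1, 1, 1, 1, 1]}}

```text
t: 7.45
eef_pos: [0.5881, -0.3552, 0.0139]
tool_rot: [0.707, 0.025, 0.707, -0.024]
contact_force: [-0.4, 0.9, -0.1]
gripper_width: 0.999
```

{"name": "drive_tool", "arguments": {"slide": [[0, 0, 0], [0, 0, 0], [0, 0, 0], [0, 0, 0], [0, 0, 0], [0, 0, 0], [0, 0, 0], [0, 0, 0]], "turn": [[0, 0, 0], [0, 0, 0], [0, 0, 0], [0, 0, 0], [0, 0, 0], [0, 0, 0], [0, 0, 0], [0, 0, 0]], "gripper": [0.4, 0.4, 0.4, 0.4, 0.4, 0.4, 0.4, 0.4], "squeeze": 50}}

```text
t: 8.25
eef_pos: [0.589, -0.3556, 0.0153]
tool_rot: [0.707, 0.025, 0.706, -0.024]
contact_force: [-0.3, 0.8, 5.7]
gripper_width: 0.529
```

{"name": "drive_tool", "arguments": {"slide": [[0, 0, 40], [0, 0, 85], [0, 0, 130], [0, 0, 160], [0, 0, 165]], "turn": [[0, 0, 0], [0, 0, 0], [0, 0, 0], [0, 0, 0], [0, 0, 0]], "gripper": [0.4, 0.4, 0.4, 0.4, 0.4]}}

```text
t: 8.75
eef_pos: [0.591, -0.3565, 0.1849]
tool_rot: [0.71, 0.024, 0.704, -0.026]
contact_force: [1.3, -0.5, -3.4]
gripper_width: 0.527
```

Run:
```python
from h import *
st(); go([.6190,.0675,.15],-.07)
```

```text
t 8.75
q [ 0.6973  0.5647 -0.3578  1.5461  0.2157  1.0613  0.2164]
eef_pos [ 0.591  -0.3565  0.1849]
tool_rot [ 0.7096  0.0239  0.7038 -0.0257]
contact_force [ 1.3052 -0.4951 -3.4219]
gripper_width 0.5272
slide [ 28.  424.  -34.9] turn [0.003 0.008 0.   ] yaw -0.07
```

{"name": "drive_tool", "arguments": {"slide": [[0, 45, 0], [0, 95, 0], [0, 145, 0], [0, 195, 0], [0, 245, 0], [5, 295, 0], [15, 340, 0], [25, 385, -15], [28, 420, -30], [28, 424, -30]], "turn": [[0, 0, 0], [0, 0, 0], [0, 0, 0], [0, 0, 0], [0, 0, 0], [0, 0, 0], [0, 0, 0], [0, 0, 0], [0, 0, 0], [0, 0, 0]], "gripper": [0.4, 0.4, 0.4, 0.4, 0.4, 0.4, 0.4, 0.4, 0.4, 0.4]}}

```text
t: 9.75
eef_pos: [0.6159, 0.0744, 0.1511]
tool_rot: [0.707, 0.022, 0.706, -0.021]
contact_force: [0.0, 0.1, -2.7]
gripper_width: 0.524
```

Run:
```python
from h import *
c=snap('wrist','w5.png'); st(); go([.6190,.0675,.037],-.07)
```

```text
t 9.8
q [ 0.1196  0.5096 -0.4538  1.7417  0.2686  0.9493 -0.505 ]
eef_pos [0.6165 0.0718 0.152 ]
tool_rot [ 0.7078  0.0221  0.7057 -0.0229]
contact_force [-0.1061  0.1522 -2.1682]
gripper_width 0.5252
slide [   2.5   -4.3 -115. ] turn [ 0.001  0.003 -0.006] yaw -0.064
```

View pics/w5.png

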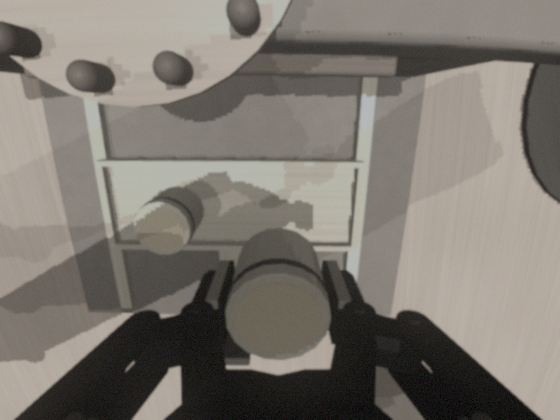

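{"name": "drive_tool", "arguments": {"slide": [[2, -3, -40], [2, -3, -75], [2, -3, -100], [2, -3, -108], [2, -3, -113], [2, -3, -115], [2, -3, -116], [2, -3, -116]], "turn": [[0, 0, -0.005], [0, 0, -0.005], [0, 0, -0.005], [0, 0, -0.005], [0, 0, -0.005], [0, 0, -0.005], [0, 0, -0.005], [0, 0, -0.005]], "gripper": [0.4, 0.4, 0.4, 0.4, 0.4, 0.4, 0.4, 0.4]}}

```text
t: 10.6
eef_pos: [0.6193, 0.0688, 0.0371]
tool_rot: [0.708, 0.024, 0.705, -0.025]
contact_force: [-0.2, 0.4, -2.2]
gripper_width: 0.524
```

{"name": "drive_tool", "arguments": {"slide": [[0, 0, 0], [0, 0, 0], [0, 0, 0], [0, 0, 0], [0, 0, 20], [0, 0, 60], [0, -20, 110], [0, -50, 150], [0, -90, 190], [0, -100, 200]], "turn": [[0, 0, 0], [0, 0, 0], [0, 0, 0], [0, 0, 0], [0, 0, 0], [0, 0, 0], [0, 0, 0], [0, 0, 0], [0, 0, 0], [0, 0, 0]], "gripper": [0.75, 0.75, 0.75, 0.75, 0.75, 0.8, 1, 1, 1, 1]}}

```text
t: 11.6
eef_pos: [0.6207, -0.0349, 0.241]
tool_rot: [0.71, 0.025, 0.703, -0.027]
contact_force: [0.4, 0.3, 0.4]
gripper_width: 1.003
```

Run:
```python
from h import *
c=snap('wrist','w6.png'); snap('top','t6.png'); st();
```

```text
t 11.7
q [ 0.2987  0.4157 -0.4581  1.662   0.2066  1.1012 -0.2925]
eef_pos [ 0.6211 -0.0352  0.2403]
tool_rot [ 0.7103  0.0255  0.7029 -0.0274]
contact_force [-0.5432 -0.3104 -0.0795]
gripper_width 1.0038
```

View pics/w6.png

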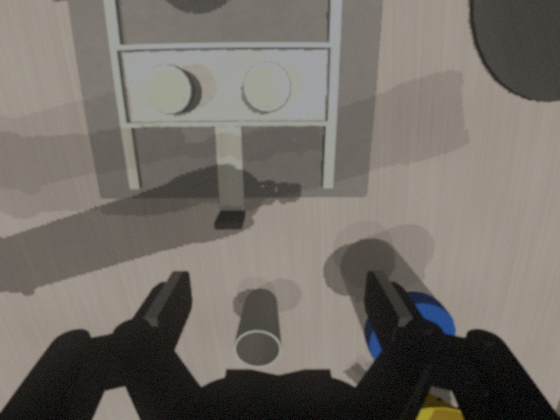

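View pics/t6.png

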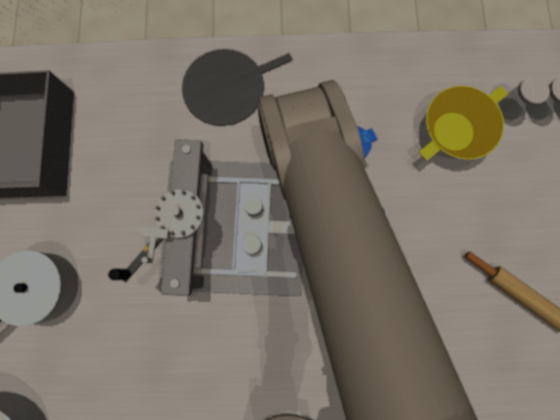

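Run:
```python
from h import *
p=[.580,.210,-.07]; co,si=np.cos(p[2]),np.sin(p[2])
def loc(X): d=X[:2]-np.array(p[:2]); return np.round([co*d[0]+si*d[1],-si*d[0]+co*d[1]+.139],4)
for n,uv in (('w6',[[171,89],[269,87]]),('t6',[[251.5,244],[254,205.5]])):
    c=load(n)
    for X in at(c,uv,.07): print(n,X.round(4),loc(X))
c=load('w6'); X=at(c,[[230,214]],.06); print('tab',X)
```

```text
w6 [0.5276 0.0713 0.07  ] [-0.0426 -0.003 ]
w6 [0.6214 0.0656 0.07  ] [ 0.0514 -0.0022]
t6 [0.5219 0.0704 0.07  ] [-0.0482 -0.0043]
t6 [0.6154 0.0628 0.07  ] [ 0.0456 -0.0053]
tab [[ 0.56710244 -0.06283052  0.06      ]]
```

Run:
```python
from h import *
go([.5564,-.126,.032],-.07)
```

```text
slide [ -64.7  -90.8 -208.3] turn [0.003 0.01  0.005] yaw -0.075
```

{"name": "drive_tool", "arguments": {"slide": [[-40, -50, 0], [-65, -90, 0], [-65, -91, 0], [-65, -91, -45], [-65, -91, -90], [-65, -91, -130], [-65, -91, -170], [-65, -91, -200], [-65, -91, -208], [-65, -91, -208]], "turn": [[0.003, 0.01, 0.005], [0.003, 0.01, 0.005], [0.003, 0.01, 0.005], [0.003, 0.01, 0.005], [0.003, 0.01, 0.005], [0.003, 0.01, 0.005], [0.003, 0.01, 0.005], [0.003, 0.01, 0.005], [0.003, 0.01, 0.005], [0.003, 0.01, 0.005]], "gripper": [0, 0, 0, 0, 0, 0, 0, 0, 0, 0]}}

```text
t: 12.7
eef_pos: [0.5551, -0.1246, 0.0309]
tool_rot: [0.706, 0.025, 0.708, -0.024]
contact_force: [0.6, -0.1, -0.6]
gripper_width: 0.003
```

Run:
```python
from h import *
c=snap('wrist','w7.png'); snap('side','s7.png'); st(); 
im=cv2.imread('pics/s7.png')[150:375,170:370]; cv2.imwrite('pics/s7c.png',cv2.resize(im,None,fx=2.6,fy=2.6,interpolation=cv2.INTER_CUBIC))
```

```text
t 12.8
q [ 0.3926  0.5942 -0.3632  1.9307  0.325   0.6714 -0.2388]
eef_pos [ 0.5571 -0.1254  0.0334]
tool_rot [ 0.7074  0.0244  0.7059 -0.0243]
contact_force [ 0.9981  0.7983 -0.2106]
gripper_width 0.0036
```

View pics/w7.png

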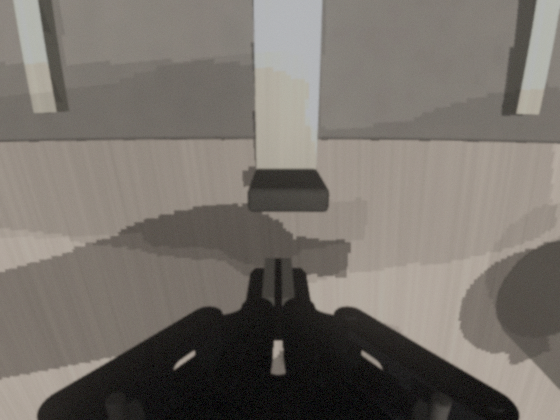

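View pics/s7c.png

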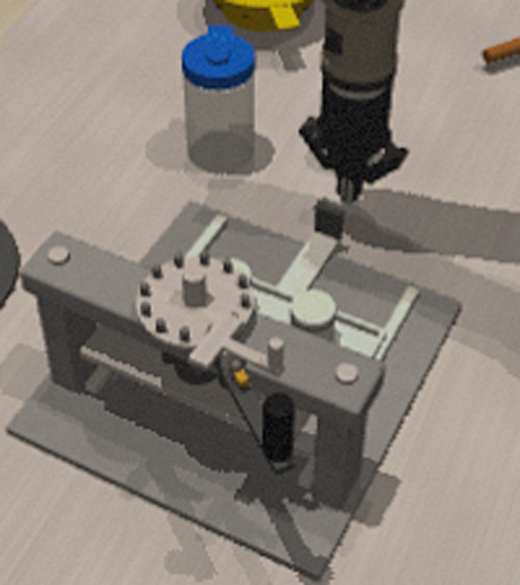

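{"name": "drive_tool", "arguments": {"slide": [[3, 10, 0], [4, 20, 0], [4, 28, 0], [5, 36, 0], [5, 46, 0], [6, 57, 0], [7, 68, 0], [8, 79, 0], [9, 90, 0], [10, 100, 0]], "turn": [[0, 0, 0], [0, 0, 0], [0, 0, 0], [0, 0, 0], [0, 0, 0], [0, 0, 0], [0, 0, 0], [0, 0, 0], [0, 0, 0], [0, 0, 0]], "gripper": [0, 0, 0, 0, 0, 0, 0, 0, 0, 0]}}

```text
t: 13.8
eef_pos: [0.5666, -0.0242, 0.0332]
tool_rot: [0.707, 0.024, 0.706, -0.024]
contact_force: [-0.8, -2.2, 1.1]
gripper_width: 0.002
```

Run:
```python
from h import *
c=snap('wrist','w8.png'); st(); go([.570,.0443,.032],-.07)
```

```text
t 13.85
q [ 0.2135  0.5908 -0.3671  1.9391  0.3258  0.6673 -0.4207]
eef_pos [ 0.5669 -0.0217  0.0332]
tool_rot [ 0.7073  0.0241  0.7062 -0.0226]
contact_force [1.0927 1.7062 0.569 ]
gripper_width -0.0005
slide [ 3.1 66.  -1.2] turn [-0.002  0.002 -0.004] yaw -0.066
```

View pics/w8.png

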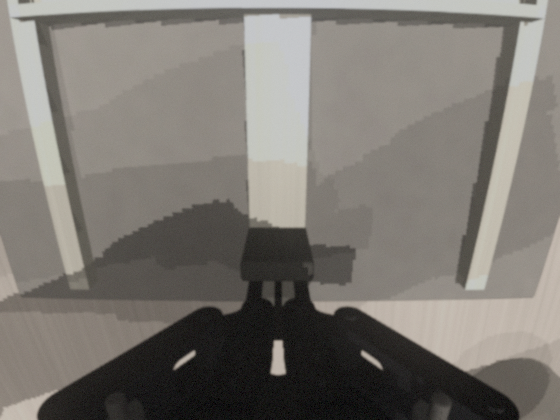

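Tray is moving and the fingers are centred on the tab. I'll push on, then creep to the stop.

{"name": "drive_tool", "arguments": {"slide": [[1, 10, 0], [1, 20, 0], [2, 30, 0], [3, 39, 0], [3, 46, 0], [3, 52, 0], [4, 56, 0], [4, 59, 0], [4, 61, 0], [4, 62, 0]], "turn": [[0, 0, 0], [0, 0, 0], [0, 0, 0], [0, 0, 0], [0, 0, 0], [0, 0, 0], [0, 0, 0], [0, 0, 0], [0, 0, 0], [0, 0, 0]], "gripper": [0, 0, 0, 0, 0, 0, 0, 0, 0, 0]}}

```text
t: 14.85
eef_pos: [0.5709, 0.0403, 0.0332]
tool_rot: [0.707, 0.024, 0.706, -0.023]
contact_force: [0.7, -2.8, 0.1]
gripper_width: -0.001
```

{"name": "drive_tool", "arguments": {"slide": [[0, 1, 0], [0, 2, 0], [0, 3, 0], [0, 4, 0], [0, 5, 0], [0, 5, 0]], "turn": [[0, 0, 0], [0, 0, 0], [0, 0, 0], [0, 0, 0], [0, 0, 0], [0, 0, 0]], "gripper": [0, 0, 0, 0, 0, 0]}}

```text
t: 15.45
eef_pos: [0.5711, 0.0456, 0.0333]
tool_rot: [0.707, 0.024, 0.706, -0.023]
contact_force: [0.9, -1.3, 0.3]
gripper_width: -0.004
```

{"name": "drive_tool", "arguments": {"slide": [[0, 1, 0], [0, 2, 0], [0, 3, 0], [0, 4, 0], [0, 5, 0], [0, 6, 0], [0, 6, 0]], "turn": [[0, 0, 0], [0, 0, 0], [0, 0, 0], [0, 0, 0], [0, 0, 0], [0, 0, 0], [0, 0, 0]], "gripper": [0, 0, 0, 0, 0, 0, 0]}}

```text
t: 16.15
eef_pos: [0.5711, 0.0462, 0.0333]
tool_rot: [0.707, 0.023, 0.706, -0.026]
contact_force: [0.2, -13.2, 3.5]
gripper_width: 0.0
```

{"name": "drive_tool", "arguments": {"slide": [[0, -10, 0], [-2, -30, 10], [-5, -60, 40], [-5, -90, 80], [-5, -120, 120], [-5, -130, 160], [-5, -130, 200], [-5, -130, 240], [-5, -130, 260]], "turn": [[0, 0, 0], [0, 0, 0], [0, 0, 0], [0, 0, 0], [0, 0, 0], [0, 0, 0], [0, 0, 0], [0, 0, 0], [0, 0, 0]], "gripper": [0, 0, 0, 0, 0, 0, 0, 0, 0]}}

```text
t: 17.05
eef_pos: [0.5673, -0.0829, 0.2973]
tool_rot: [0.709, 0.023, 0.704, -0.026]
contact_force: [0.4, -0.3, -0.1]
gripper_width: -0.0
```

Run:
```python
from h import *
c=snap('wrist','w9.png'); snap('side','s9.png'); st(); 
im=cv2.imread('pics/s9.png')[150:375,170:370]; cv2.imwrite('pics/s9c.png',cv2.resize(im,None,fx=2.6,fy=2.6,interpolation=cv2.INTER_CUBIC))
snap('top','t9.png')
im=cv2.imread('pics/t9.png')[130:310,100:450]; cv2.imwrite('pics/t9c.png',cv2.resize(im,None,fx=2.25,fy=2.25,interpolation=cv2.INTER_CUBIC))
```

```text
t 17.15
q [ 0.3962  0.2847 -0.4458  1.7047  0.1359  1.1747 -0.1548]
eef_pos [ 0.5678 -0.0829  0.297 ]
tool_rot [ 0.7094  0.0232  0.704  -0.0256]
contact_force [-0.5626  0.7334 -0.0418]
gripper_width -0.0013
```

View pics/w9.png

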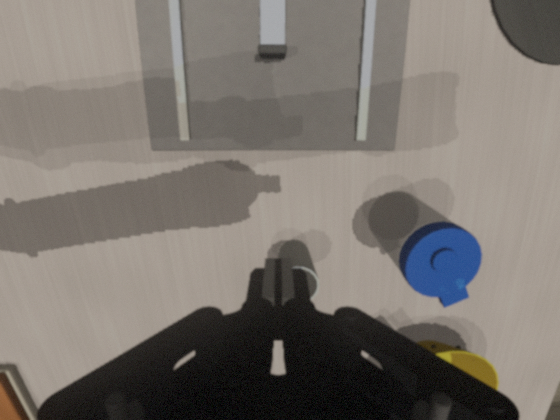

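View pics/s9c.png

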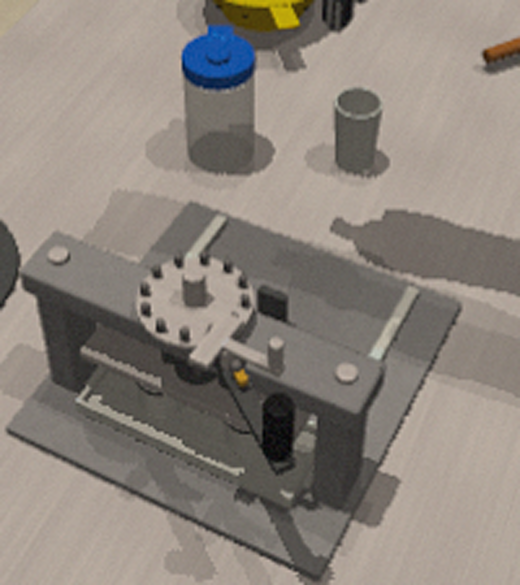

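View pics/t9c.png

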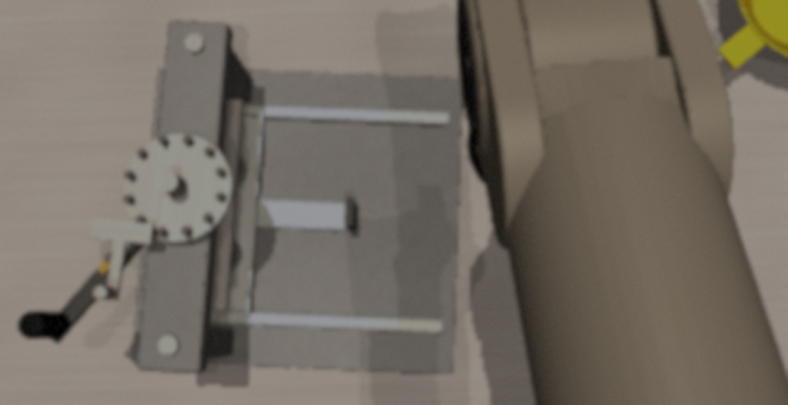

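Run:
```python
from h import *
c=load('t9'); X=at(c,[np.array((351,215))/2.25+[100,130]],.06)[0]; print('tab',X, 'expected home',[.580-.07*.15,.21-.1496])
go([.4528,.230,.297],.84)
```

```text
tab [0.56731104 0.05956341 0.06      ] expected home [0.5695, 0.06039999999999998]
slide [-113.9  313.     2.3] turn [0.002 0.005 0.909] yaw -0.069
```

{"name": "drive_tool", "arguments": {"slide": [[-15, 40, 0], [-30, 80, 0], [-45, 120, 0], [-60, 160, 0], [-75, 200, 0], [-90, 240, 0], [-105, 280, 0], [-114, 313, 0], [-114, 313, 0], [-114, 313, 0]], "turn": [[0, 0, 0.11], [0, 0, 0.22], [0, 0, 0.33], [0, 0, 0.44], [0, 0, 0.55], [0, 0, 0.66], [0, 0, 0.77], [0, 0, 0.88], [0.002, 0.005, 0.909], [0.002, 0.005, 0.909]], "gripper": [0, 0, 0, 0, 0, 0, 0, 0, 0, 0]}}

```text
t: 18.2
eef_pos: [0.4517, 0.2301, 0.2933]
tool_rot: [0.644, -0.289, 0.646, 0.289]
contact_force: [-0.3, -1.0, -0.3]
gripper_width: 0.003
```

Run:
```python
from h import *
c=snap('wrist','w10.png'); st(); go([.4528,.230,.228],.84); print(proj(c,[[.4835,.2628,.249],[.4585,.319,.255],[.58,.21,.235]]))
```

```text
t 18.25
q [ 0.0838  0.2217 -0.7749  1.8311  0.1676  1.1581  0.0918]
eef_pos [0.4524 0.229  0.2934]
tool_rot [ 0.6451 -0.2877  0.6466  0.2881]
contact_force [-0.0867  0.711   0.4576]
gripper_width -0.0034
slide [  0.4   1.  -65.4] turn [ 0.    -0.002  0.001] yaw 0.839
[[346.45878748 241.20541447]
 [397.62668305 158.66179062]
 [362.62435632 351.55055639]]
```

View pics/w10.png

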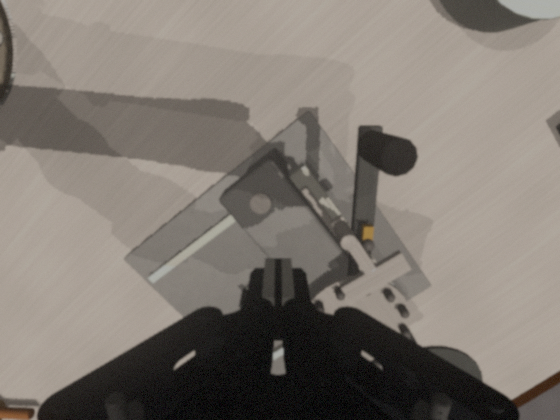

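{"name": "drive_tool", "arguments": {"slide": [[0, 1, -25], [0, 1, -50], [0, 1, -63], [0, 1, -65], [0, 1, -65]], "turn": [[0, 0, 0], [0, 0, 0], [0, 0, 0], [0, 0, 0], [0, 0, 0]], "gripper": [0, 0, 0, 0, 0]}}

```text
t: 18.75
eef_pos: [0.4527, 0.2295, 0.2285]
tool_rot: [0.645, -0.287, 0.647, 0.288]
contact_force: [-0.0, 0.1, -0.1]
gripper_width: 0.004
```

{"name": "drive_tool", "arguments": {"slide": [[7, 7, 0], [13, 15, 0], [19, 23, 0], [23, 28, 0], [26, 31, 0], [29, 35, 0], [32, 38, 0], [32, 38, 0]], "turn": [[0, 0, 0], [0, 0, 0], [0, 0, 0], [0, 0, 0], [0, 0, 0], [0, 0, 0], [0, 0, 0], [0, 0, 0]], "gripper": [0, 0, 0, 0, 0, 0, 0, 0]}}

```text
t: 19.55
eef_pos: [0.4856, 0.2683, 0.2286]
tool_rot: [0.646, -0.287, 0.646, 0.288]
contact_force: [0.4, 0.1, -0.1]
gripper_width: -0.0
```

Run:
```python
from h import *
c=snap('wrist','w11.png'); st()
```

```text
t 19.6
q [-0.024   0.3743 -0.7414  1.8099  0.2844  1.0678 -0.0326]
eef_pos [0.4857 0.268  0.2287]
tool_rot [ 0.6457 -0.2872  0.6463  0.2878]
contact_force [0.5404 0.0697 0.0426]
gripper_width 0.0
```

View pics/w11.png

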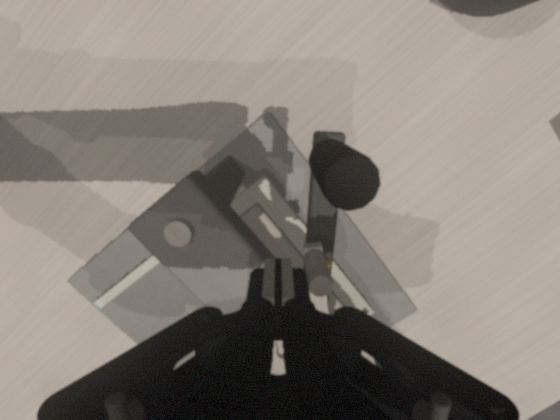

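{"name": "drive_tool", "arguments": {"slide": [[2, 2, 0], [4, 4, 0], [6, 7, 0], [8, 9, 0], [10, 11, 0], [12, 13, 0], [13, 15, 0], [13, 15, 0]], "turn": [[0, 0, 0], [0, 0, 0], [0, 0, 0], [0, 0, 0], [0, 0, 0], [0, 0, 0], [0, 0, 0], [0, 0, 0]], "gripper": [0, 0, 0, 0, 0, 0, 0, 0]}}

```text
t: 20.4
eef_pos: [0.4989, 0.2835, 0.2288]
tool_rot: [0.646, -0.287, 0.646, 0.288]
contact_force: [0.8, 0.2, 0.2]
gripper_width: -0.0
```

Run:
```python
from h import *
c=snap('wrist','w12.png'); st()
def post(l,h=.035):
    a=np.radians(138.1+np.degrees(h-.035)); u=np.array([np.cos(a),np.sin(a)]); b=a+.6-l
    return np.r_[np.array([.58,.21])+.07*u+.045*np.array([np.cos(b),np.sin(b)]),.249]
for l in (0,.3,.6,.9,1.2): print(l,post(l).round(4),proj(c,[post(l)]).round(0))
```

```text
t 20.45
q [-0.0531  0.4061 -0.7335  1.7674  0.3022  1.0846 -0.0518]
eef_pos [0.4987 0.2834 0.2287]
tool_rot [ 0.6458 -0.2871  0.6462  0.288 ]
contact_force [-0.8721 -0.0543  0.7856]
gripper_width 0.0003
0 [0.4833 0.2626 0.249 ] [[223. 299.]]
0.3 [0.487  0.2756 0.249 ] [[248. 289.]]
0.6 [0.4944 0.2868 0.249 ] [[277. 285.]]
0.9 [0.5048 0.2954 0.249 ] [[306. 288.]]
1.2 [0.5172 0.3005 0.249 ] [[331. 299.]]
```

View pics/w12.png

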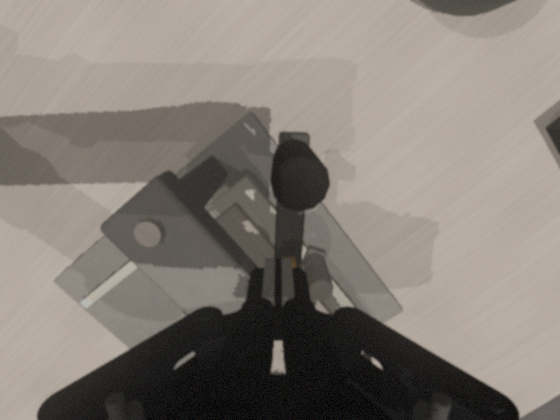

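{"name": "drive_tool", "arguments": {"slide": [[2, 2, 0], [4, 4, 0], [6, 6, 0], [7, 8, 0], [7, 8, 0], [-5, -5, 0], [-18, -20, 0], [-18, -20, 30], [-18, -20, 60]], "turn": [[0, 0, 0], [0, 0, 0], [0, 0, 0], [0, 0, 0], [0, 0, 0], [0, 0, 0], [0, 0, 0], [0, 0, 0], [0, 0, 0]], "gripper": [0, 0, 0, 0, 0, 0, 0, 0, 0]}}

```text
t: 21.35
eef_pos: [0.4799, 0.2624, 0.2887]
tool_rot: [0.645, -0.287, 0.647, 0.288]
contact_force: [0.8, 0.1, 1.0]
gripper_width: 0.001
```

```bash
cat >> h.py <<'E'
def post(l,h=.035):
    a=np.radians(138.1)+h-.035; u=np.array([np.cos(a),np.sin(a)]); b=a+.6-l
    return np.r_[np.array([.58,.21])+.07*u+.045*np.array([np.cos(b),np.sin(b)]),.249]
def knob(h):
    a=np.radians(138.1)+h-.035; return np.r_[np.array([.58,.21])+.165*np.array([np.cos(a),np.sin(a)]),.255]
E
python3 - <<'E'
from h import *
c=snap('wrist','w13.png'); st(); print(proj(c,[post(0),post(1.2),knob(.035),knob(0)]).round(0))
E
```

```text
t 21.4
q [ 0.0125  0.2994 -0.7664  1.744   0.2234  1.1814  0.0217]
eef_pos [0.4821 0.2648 0.2946]
tool_rot [ 0.6481 -0.287   0.6439  0.2881]
contact_force [2.0353 0.9205 3.6478]
gripper_width 0.0042
[[282. 245.]
 [360. 245.]
 [327. 157.]
 [337. 157.]]
```

View pics/w13.png

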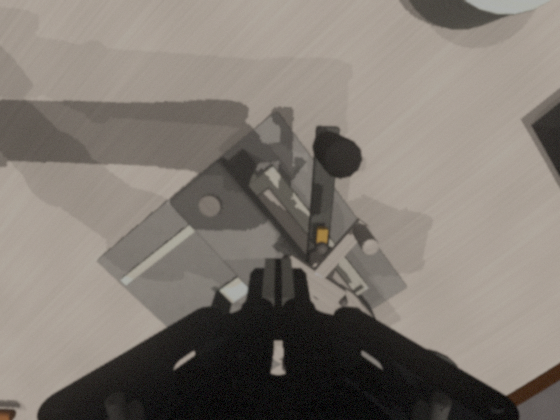

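Run:
```python
from h import *
c=load('w13'); X=at(c,[[342,157]],.255)[0]; d=X[:2]-[.58,.21]; print(X,np.hypot(*d),np.degrees(np.arctan2(d[1],d[0])),knob(0))
a=np.radians(136.5); k=np.array([.58,.21])+.165*np.array([np.cos(a),np.sin(a)]); go([k[0],k[1],.30],.82); go([k[0],k[1],.215],.82)
```

```text
[0.46304132 0.32678823 0.255     ] 0.1652840703288387 135.0417795365357 [0.46111975 0.32442241 0.255     ]
slide [-21.8  58.8   5.4] turn [-0.004  0.005 -0.018] yaw 0.838
slide [-21.8  58.8 -79.6] turn [-0.004  0.005 -0.018] yaw 0.838
```

{"name": "drive_tool", "arguments": {"slide": [[-10, 25, 6], [-20, 50, 6], [-20, 60, 6], [-20, 60, 6], [-20, 60, 6], [-20, 60, -20], [-20, 60, -50], [-20, 60, -72], [-20, 60, -80], [-20, 60, -80]], "turn": [[-0.004, 0.005, -0.02], [-0.004, 0.005, -0.02], [-0.004, 0.005, -0.02], [-0.004, 0.005, -0.02], [-0.004, 0.005, -0.02], [-0.004, 0.005, -0.02], [-0.004, 0.005, -0.02], [-0.004, 0.005, -0.02], [-0.004, 0.005, -0.02], [-0.004, 0.005, -0.02]], "gripper": [0.8, 0.8, 0.8, 0.8, 0.8, 0.8, 0.8, 0.8, 0.8, 0.8]}}

```text
t: 22.4
eef_pos: [0.4623, 0.3232, 0.2135]
tool_rot: [0.648, -0.281, 0.65, 0.28]
contact_force: [-0.1, 1.4, 0.1]
gripper_width: 0.801
```

{"name": "drive_tool", "arguments": {"slide": [[0, 0, 0], [0, 0, 0], [0, 0, 0], [0, 0, 0], [0, 0, 0], [0, 0, 0], [0, 0, 0], [0, 0, 0]], "turn": [[0, 0, 0], [0, 0, 0], [0, 0, 0], [0, 0, 0], [0, 0, 0], [0, 0, 0], [0, 0, 0], [0, 0, 0]], "gripper": [0.2, 0.2, 0.2, 0.2, 0.2, 0.2, 0.2, 0.2], "squeeze": 25}}

```text
t: 23.2
eef_pos: [0.4631, 0.3238, 0.2148]
tool_rot: [0.649, -0.281, 0.649, 0.28]
contact_force: [0.8, -0.2, 7.0]
gripper_width: 0.276
```

Run:
```python
from h import *
c=snap('wrist','w14.png'); st()
```

```text
t 23.25
q [-0.1326  0.4111 -0.7503  1.801   0.3193  1.0549 -0.1855]
eef_pos [0.4631 0.3238 0.2148]
tool_rot [ 0.649  -0.2808  0.6491  0.2803]
contact_force [ 2.0004 -0.8997  6.4251]
gripper_width 0.2737
```

View pics/w14.png

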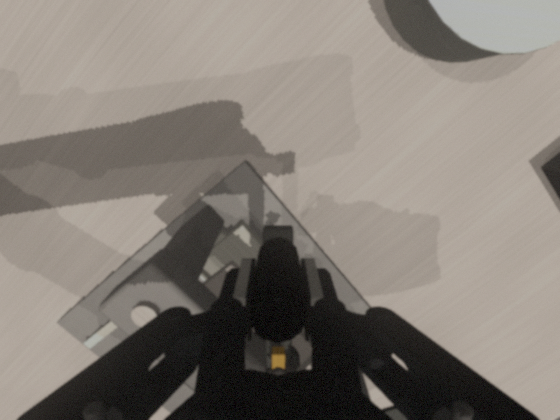

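```bash
cat > arc.py <<'E'
from h import *
import sys,json
def arc(target,n,zt=None,hold=0):
    "rows to world angle a0+target; a0=135.8deg at handle 0; from measured pose"
    o=bot.get_obs(); e=o['eef_pos']; C=np.array([.58,.21]); a0=np.radians(135.8)
    a=np.arctan2(e[1]-C[1],e[0]-C[0])%(2*np.pi); yaw=np.arctan2(*RT(o['tool_rot']).as_matrix()[1::-1,2])
    print('handle now',round(a-a0,3),'r',np.hypot(*(e[:2]-C)).round(4),'yaw-handle',round(yaw-(a-a0),3))
    S=[];T=[]
    for k in list(range(1,n+1))+[n]*hold:
        b=a+(a0+target-a)*k/n
        p=C+.1640*np.array([np.cos(b),np.sin(b)])
        S.append([int(round((p[0]-e[0])*1000)),int(round((p[1]-e[1])*1000)),int(round((zt-e[2])*1000)) if zt else 0]); T.append([0,0,round(.81+(b-a0)-yaw,2)])
    print(S);print(T)
if __name__=='__main__':
    st(); arc(float(sys.argv[1]),int(sys.argv[2]),.214,int(sys.argv[3]) if len(sys.argv)>3 else 0)
E
python3 arc.py 0.8 9 1
```

```text
t 23.25
q [-0.1326  0.4111 -0.7503  1.801   0.3193  1.0549 -0.1855]
eef_pos [0.4631 0.3238 0.2148]
tool_rot [ 0.649  -0.2808  0.6491  0.2803]
contact_force [ 2.0004 -0.8997  6.4251]
gripper_width 0.2737
handle now -0.001 r 0.1632 yaw-handle 0.816
[[-10, -10, -1], [-19, -22, -1], [-27, -34, -1], [-33, -48, -1], [-38, -61, -1], [-42, -75, -1], [-45, -89, -1], [-47, -104, -1], [-47, -119, -1], [-47, -119, -1]]
[[0, 0, np.float64(0.08)], [0, 0, np.float64(0.17)], [0, 0, np.float64(0.26)], [0, 0, np.float64(0.35)], [0, 0, np.float64(0.44)], [0, 0, np.float64(0.53)], [0, 0, np.float64(0.62)], [0, 0, np.float64(0.71)], [0, 0, np.float64(0.79)], [0, 0, np.float64(0.79)]]
```

{"name": "drive_tool", "arguments": {"slide": [[-10, -10, -1], [-19, -22, -1], [-27, -34, -1], [-33, -48, -1], [-33, -48, -1]], "turn": [[0, 0, 0.08], [0, 0, 0.17], [0, 0, 0.26], [0, 0, 0.35], [0, 0, 0.35]], "gripper": [0.2, 0.2, 0.2, 0.2, 0.2]}}

```text
t: 23.75
eef_pos: [0.4312, 0.2744, 0.2148]
tool_rot: [0.591, -0.391, 0.589, 0.389]
contact_force: [3.2, -1.8, 3.6]
gripper_width: 0.273
```

```bash
python3 - <<'E'
from h import *
st()
snap('top','t15.png')
im=cv2.imread('pics/t15.png')[130:310,100:450]; cv2.imwrite('pics/t15c.png',cv2.resize(im,None,fx=2.25,fy=2.25,interpolation=cv2.INTER_CUBIC))
snap('side','s15.png')
im=cv2.imread('pics/s15.png')[150:375,170:370]; cv2.imwrite('pics/s15c.png',cv2.resize(im,None,fx=2.6,fy=2.6,interpolation=cv2.INTER_CUBIC))
E
python3 arc.py 0.9 6 1
```

```text
t 23.75
q [ 0.0185  0.3371 -0.851   1.9183  0.3009  1.0156  0.2014]
eef_pos [0.4312 0.2744 0.2148]
tool_rot [ 0.5909 -0.3906  0.5894  0.3885]
contact_force [ 3.2012 -1.7669  3.6374]
gripper_width 0.2734
t 23.85
q [ 0.0166  0.3383 -0.8502  1.9169  0.3014  1.0159  0.198 ]
eef_pos [0.4315 0.2752 0.2148]
tool_rot [ 0.5914 -0.3898  0.5898  0.3879]
contact_force [ 2.6788 -2.7203  6.2517]
gripper_width 0.2737
handle now 0.358 r 0.1622 yaw-handle 0.807
[[-7, -13, -1], [-11, -27, -1], [-14, -42, -1], [-15, -57, -1], [-15, -71, -1], [-14, -86, -1], [-14, -86, -1]]
[[0, 0, np.float64(0.09)], [0, 0, np.float64(0.18)], [0, 0, np.float64(0.27)], [0, 0, np.float64(0.36)], [0, 0, np.float64(0.46)], [0, 0, np.float64(0.55)], [0, 0, np.float64(0.55)]]
```

View pics/s15c.png

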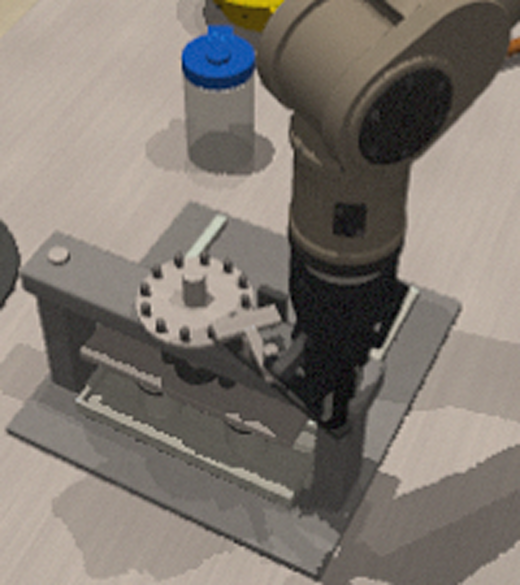

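View pics/t15c.png

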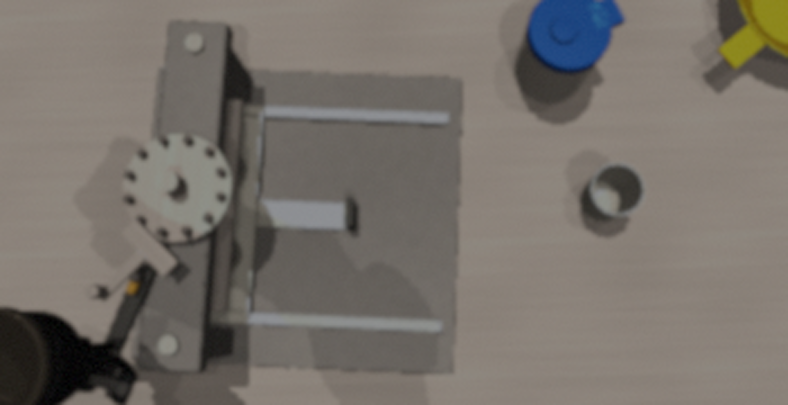

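{"name": "drive_tool", "arguments": {"slide": [[-7, -13, -1], [-11, -27, -1], [-14, -42, -1], [-15, -57, -1], [-15, -71, -1], [-14, -86, -1], [-14, -86, -1]], "turn": [[0, 0, 0.09], [0, 0, 0.18], [0, 0, 0.27], [0, 0, 0.36], [0, 0, 0.46], [0, 0, 0.55], [0, 0, 0.55]], "gripper": [0.2, 0.2, 0.2, 0.2, 0.2, 0.2, 0.2]}}

```text
t: 24.55
eef_pos: [0.4204, 0.1883, 0.2148]
tool_rot: [-0.465, 0.536, -0.46, -0.533]
contact_force: [8.5, 0.9, 0.3]
gripper_width: 0.273
```

```bash
python3 arc.py 1.4 6 1
```

```text
t 24.55
q [ 0.303   0.2637 -0.9757  2.0232  0.2671  0.9771  0.9075]
eef_pos [0.4204 0.1883 0.2148]
tool_rot [-0.4654  0.5361 -0.4605 -0.5329]
contact_force [8.4787 0.8688 0.34  ]
gripper_width 0.2729
handle now 0.906 r 0.1611 yaw-handle 0.808
[[-1, -14, -1], [3, -27, -1], [7, -39, -1], [13, -52, -1], [19, -64, -1], [27, -75, -1], [27, -75, -1]]
[[0, 0, np.float64(0.08)], [0, 0, np.float64(0.17)], [0, 0, np.float64(0.25)], [0, 0, np.float64(0.33)], [0, 0, np.float64(0.41)], [0, 0, np.float64(0.5)], [0, 0, np.float64(0.5)]]
```

{"name": "drive_tool", "arguments": {"slide": [[1, -14, -1], [5, -27, -1], [9, -39, -1], [15, -51, -1], [21, -63, -1], [28, -73, -1], [28, -73, -1]], "turn": [[0, 0, 0.08], [0, 0, 0.17], [0, 0, 0.25], [0, 0, 0.33], [0, 0, 0.41], [0, 0, 0.5], [0, 0, 0.5]], "gripper": [0.2, 0.2, 0.2, 0.2, 0.2, 0.2, 0.2]}}

```text
t: 25.25
eef_pos: [0.45, 0.1153, 0.2148]
tool_rot: [-0.32, 0.634, -0.313, -0.631]
contact_force: [1.8, -0.4, 6.6]
gripper_width: 0.273
```

```bash
sed -i 's/\.1640/.1620/' arc.py
python3 - <<'E'
from h import *
st()
snap('top','t16.png')
im=cv2.imread('pics/t16.png')[130:310,100:450]; cv2.imwrite('pics/t16c.png',cv2.resize(im,None,fx=2.25,fy=2.25,interpolation=cv2.INTER_CUBIC))
snap('side','s16.png')
im=cv2.imread('pics/s16.png')[150:375,170:370]; cv2.imwrite('pics/s16c.png',cv2.resize(im,None,fx=2.6,fy=2.6,interpolation=cv2.INTER_CUBIC))
E
python3 arc.py 0.8 6 1
```

```text
t 25.25
q [ 0.5294  0.2953 -1.0475  2.0135  0.3033  0.9884  1.5478]
eef_pos [0.45   0.1153 0.2148]
tool_rot [-0.3197  0.6337 -0.3127 -0.6312]
contact_force [ 1.8435 -0.3861  6.5708]
gripper_width 0.2727
t 25.35
q [ 0.5283  0.2946 -1.0472  2.014   0.3038  0.9882  1.5452]
eef_pos [0.4499 0.1155 0.2147]
tool_rot [-0.32    0.6338 -0.3133 -0.6307]
contact_force [ 2.4115 -1.729   5.8432]
gripper_width 0.2741
handle now 1.4 r 0.1608 yaw-handle 0.813
[[-10, 13, -1], [-17, 27, -1], [-23, 42, -1], [-28, 58, -1], [-31, 74, -1], [-32, 90, -1], [-32, 90, -1]]
[[0, 0, np.float64(-0.1)], [0, 0, np.float64(-0.2)], [0, 0, np.float64(-0.3)], [0, 0, np.float64(-0.4)], [0, 0, np.float64(-0.5)], [0, 0, np.float64(-0.6)], [0, 0, np.float64(-0.6)]]
```

View pics/s16c.png

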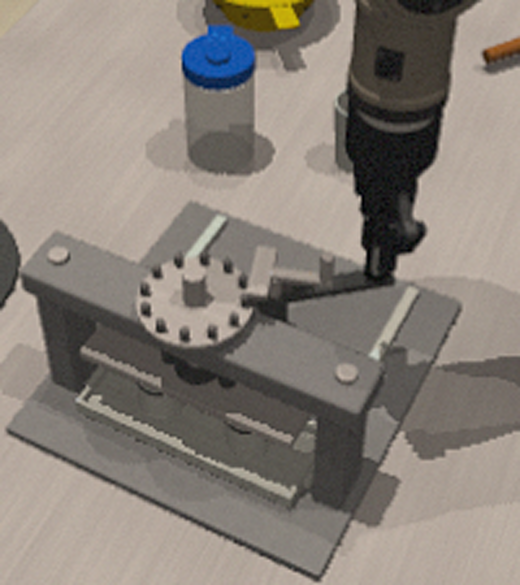

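View pics/t16c.png

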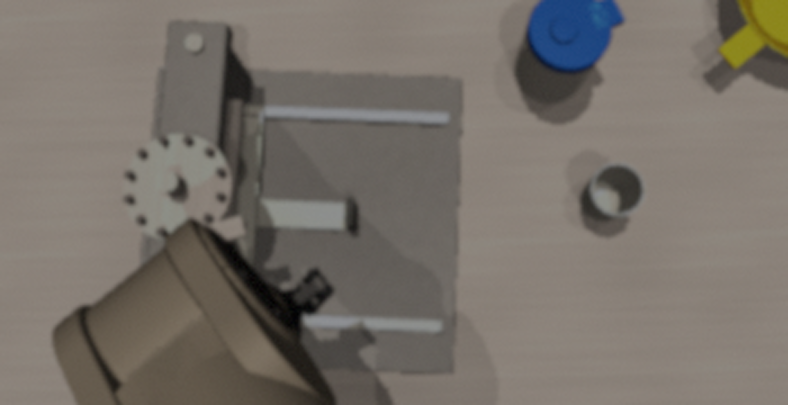

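{"name": "drive_tool", "arguments": {"slide": [[-10, 13, -1], [-17, 27, -1], [-23, 42, -1], [-28, 58, -1], [-31, 74, -1], [-32, 90, -1], [-32, 90, -1]], "turn": [[0, 0, -0.1], [0, 0, -0.2], [0, 0, -0.3], [0, 0, -0.4], [0, 0, -0.5], [0, 0, -0.6], [0, 0, -0.6]], "gripper": [0.2, 0.2, 0.2, 0.2, 0.2, 0.2, 0.2], "squeeze": 35}}

```text
t: 26.05
eef_pos: [0.4189, 0.2079, 0.2147]
tool_rot: [-0.494, 0.513, -0.486, -0.507]
contact_force: [4.3, -0.2, 6.4]
gripper_width: 0.269
```

```bash
python3 arc.py 0 8 1
python3 - <<'E'
from h import *
snap('side','s17.png')
im=cv2.imread('pics/s17.png')[150:375,170:370]; cv2.imwrite('pics/s17c.png',cv2.resize(im,None,fx=2.6,fy=2.6,interpolation=cv2.INTER_CUBIC))
E
```

```text
t 26.05
q [ 0.2391  0.2696 -0.9534  2.013   0.2735  0.9755  0.7612]
eef_pos [0.4189 0.2079 0.2147]
tool_rot [-0.4936  0.5128 -0.4858 -0.5072]
contact_force [ 4.2731 -0.2256  6.3603]
gripper_width 0.2689
handle now 0.784 r 0.1611 yaw-handle 0.827
[[0, 16, -1], [2, 32, -1], [5, 47, -1], [11, 62, -1], [17, 76, -1], [25, 90, -1], [34, 103, -1], [45, 115, -1], [45, 115, -1]]
[[0, 0, np.float64(-0.12)], [0, 0, np.float64(-0.21)], [0, 0, np.float64(-0.31)], [0, 0, np.float64(-0.41)], [0, 0, np.float64(-0.51)], [0, 0, np.float64(-0.61)], [0, 0, np.float64(-0.7)], [0, 0, np.float64(-0.8)], [0, 0, np.float64(-0.8)]]
```

View pics/s17c.png

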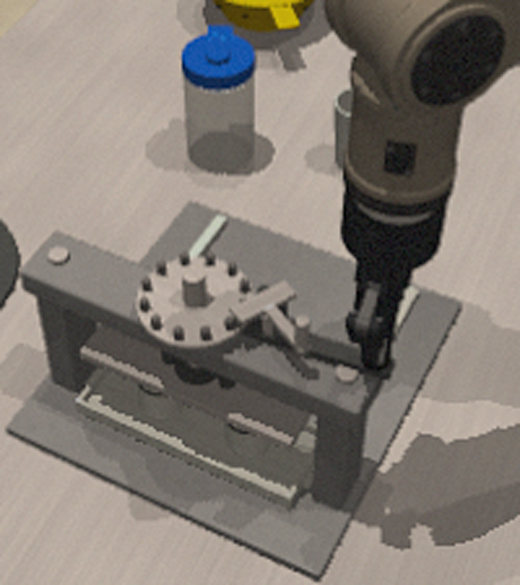

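{"name": "drive_tool", "arguments": {"slide": [[0, 16, -1], [2, 32, -1], [5, 47, -1], [11, 62, -1], [17, 76, -1], [25, 90, -1], [34, 103, -1], [45, 115, -1], [45, 115, -1]], "turn": [[0, 0, -0.12], [0, 0, -0.21], [0, 0, -0.31], [0, 0, -0.41], [0, 0, -0.51], [0, 0, -0.61], [0, 0, -0.7], [0, 0, -0.8], [0, 0, -0.8]], "gripper": [0.2, 0.2, 0.2, 0.2, 0.2, 0.2, 0.2, 0.2, 0.2]}}

```text
t: 27.0
eef_pos: [0.4643, 0.3246, 0.2147]
tool_rot: [0.652, -0.282, 0.647, 0.275]
contact_force: [-1.8, 0.2, 11.0]
gripper_width: 0.272
```

```bash
python3 arc.py 0.8 9 1
python3 - <<'E'
from h import *
snap('top','t18.png')
im=cv2.imread('pics/t18.png')[180:245,130:230]; cv2.imwrite('pics/t18c.png',cv2.resize(im,None,fx=6,fy=6,interpolation=cv2.INTER_CUBIC))
E
```

```text
t 27.0
q [-0.1396  0.41   -0.7482  1.8021  0.3311  1.0527 -0.2021]
eef_pos [0.4643 0.3246 0.2147]
tool_rot [ 0.6524 -0.2821  0.6472  0.2754]
contact_force [-1.7525  0.2469 10.9682]
gripper_width 0.2717
handle now -0.009 r 0.1629 yaw-handle 0.819
[[-9, -11, -1], [-18, -23, -1], [-26, -35, -1], [-32, -48, -1], [-37, -62, -1], [-42, -76, -1], [-44, -90, -1], [-46, -105, -1], [-46, -119, -1], [-46, -119, -1]]
[[0, 0, np.float64(0.08)], [0, 0, np.float64(0.17)], [0, 0, np.float64(0.26)], [0, 0, np.float64(0.35)], [0, 0, np.float64(0.44)], [0, 0, np.float64(0.53)], [0, 0, np.float64(0.62)], [0, 0, np.float64(0.71)], [0, 0, np.float64(0.8)], [0, 0, np.float64(0.8)]]
```

View pics/t18c.png

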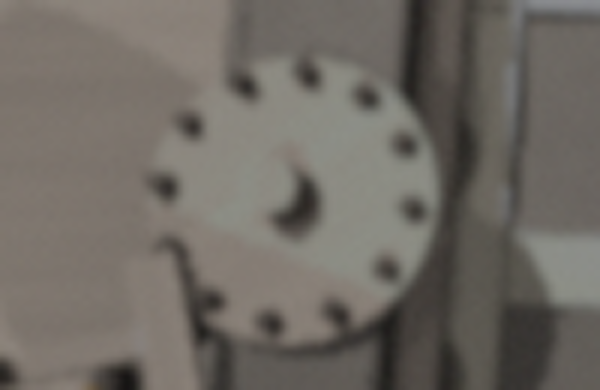

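{"name": "drive_tool", "arguments": {"slide": [[-9, -11, 0], [-18, -23, 0], [-26, -35, 0], [-32, -48, 0], [-37, -62, 0], [-42, -76, 0], [-44, -90, 0], [-46, -105, 0], [-46, -119, 0], [-46, -119, 0]], "turn": [[0, 0, 0.08], [0, 0, 0.17], [0, 0, 0.26], [0, 0, 0.35], [0, 0, 0.44], [0, 0, 0.53], [0, 0, 0.62], [0, 0, 0.71], [0, 0, 0.8], [0, 0, 0.8]], "gripper": [0.2, 0.2, 0.2, 0.2, 0.2, 0.2, 0.2, 0.2, 0.2, 0.2]}}

```text
t: 28.05
eef_pos: [0.4193, 0.2032, 0.2148]
tool_rot: [-0.494, 0.513, -0.486, -0.507]
contact_force: [6.3, -0.0, -2.4]
gripper_width: 0.271
```

```bash
python3 arc.py 1.42 7 1
```

```text
t 28.05
q [ 0.2534  0.2668 -0.9573  2.0163  0.2714  0.9745  0.7721]
eef_pos [0.4193 0.2032 0.2148]
tool_rot [-0.4936  0.5128 -0.4858 -0.5073]
contact_force [ 6.3155 -0.0235 -2.4418]
gripper_width 0.271
handle now 0.814 r 0.1608 yaw-handle 0.798
[[0, -14, -1], [2, -28, -1], [6, -41, -1], [11, -55, -1], [17, -67, -1], [24, -80, -1], [32, -91, -1], [32, -91, -1]]
[[0, 0, np.float64(0.1)], [0, 0, np.float64(0.19)], [0, 0, np.float64(0.27)], [0, 0, np.float64(0.36)], [0, 0, np.float64(0.45)], [0, 0, np.float64(0.53)], [0, 0, np.float64(0.62)], [0, 0, np.float64(0.62)]]
```

{"name": "drive_tool", "arguments": {"slide": [[0, -14, 0], [2, -28, 0], [6, -41, 0], [11, -55, 0], [18, -67, 0], [25, -80, 0], [33, -90, 0], [33, -90, 0]], "turn": [[0, 0, 0.1], [0, 0, 0.19], [0, 0, 0.27], [0, 0, 0.36], [0, 0, 0.45], [0, 0, 0.53], [0, 0, 0.62], [0, 0, 0.62]], "gripper": [0.2, 0.2, 0.2, 0.2, 0.2, 0.2, 0.2, 0.2]}}

```text
t: 28.85
eef_pos: [0.4506, 0.1156, 0.2148]
tool_rot: [0.315, -0.635, 0.305, 0.636]
contact_force: [-5.7, 5.0, 5.7]
gripper_width: 0.269
```

{"name": "drive_tool", "arguments": {"slide": [[-10, 13, 0], [-17, 27, 0], [-23, 42, 0], [-28, 58, 0], [-31, 74, 0], [-32, 90, 0], [-32, 91, 0]], "turn": [[0, 0, -0.1], [0, 0, -0.2], [0, 0, -0.3], [0, 0, -0.4], [0, 0, -0.5], [0, 0, -0.6], [0, 0, -0.6]], "gripper": [0.2, 0.2, 0.2, 0.2, 0.2, 0.2, 0.2]}}

```text
t: 29.55
eef_pos: [0.4193, 0.2083, 0.2149]
tool_rot: [-0.49, 0.517, -0.479, -0.514]
contact_force: [5.7, 0.7, -1.2]
gripper_width: 0.272
```

```bash
python3 arc.py 0 8 1
```

```text
t 29.55
q [ 0.247   0.2695 -0.9582  2.0139  0.2695  0.9705  0.7878]
eef_pos [0.4193 0.2083 0.2149]
tool_rot [-0.49    0.5166 -0.4786 -0.5138]
contact_force [ 5.7217  0.6586 -1.1935]
gripper_width 0.2722
handle now 0.782 r 0.1607 yaw-handle 0.851
[[-1, 16, -1], [1, 31, -1], [5, 47, -1], [10, 62, -1], [17, 76, -1], [25, 90, -1], [34, 103, -1], [45, 115, -1], [45, 115, -1]]
[[0, 0, np.float64(-0.14)], [0, 0, np.float64(-0.24)], [0, 0, np.float64(-0.33)], [0, 0, np.float64(-0.43)], [0, 0, np.float64(-0.53)], [0, 0, np.float64(-0.63)], [0, 0, np.float64(-0.72)], [0, 0, np.float64(-0.82)], [0, 0, np.float64(-0.82)]]
```

{"name": "drive_tool", "arguments": {"slide": [[0, 16, 0], [1, 31, 0], [5, 47, 0], [10, 62, 0], [17, 76, 0], [25, 90, 0], [34, 103, 0], [45, 116, 0], [45, 116, 0]], "turn": [[0, 0, -0.12], [0, 0, -0.22], [0, 0, -0.32], [0, 0, -0.42], [0, 0, -0.52], [0, 0, -0.62], [0, 0, -0.72], [0, 0, -0.82], [0, 0, -0.82]], "gripper": [0.2, 0.2, 0.2, 0.2, 0.2, 0.2, 0.2, 0.2, 0.2]}}

```text
t: 30.45
eef_pos: [0.4654, 0.3248, 0.2149]
tool_rot: [0.655, -0.282, 0.645, 0.274]
contact_force: [2.5, -2.8, 4.8]
gripper_width: 0.271
```

{"name": "drive_tool", "arguments": {"slide": [[-9, -11, 0], [-18, -23, 0], [-26, -35, 0], [-32, -48, 0], [-37, -62, 0], [-42, -76, 0], [-44, -90, 0], [-46, -105, 0], [-46, -119, 0], [-46, -119, 0]], "turn": [[0, 0, 0.08], [0, 0, 0.17], [0, 0, 0.26], [0, 0, 0.35], [0, 0, 0.44], [0, 0, 0.53], [0, 0, 0.62], [0, 0, 0.71], [0, 0, 0.8], [0, 0, 0.8]], "gripper": [0.2, 0.2, 0.2, 0.2, 0.2, 0.2, 0.2, 0.2, 0.2, 0.2]}}

```text
t: 31.45
eef_pos: [0.42, 0.2043, 0.2149]
tool_rot: [-0.496, 0.512, -0.484, -0.507]
contact_force: [5.2, -0.2, -1.8]
gripper_width: 0.271
```

{"name": "drive_tool", "arguments": {"slide": [[0, -14, 0], [2, -28, 0], [6, -41, 0], [11, -55, 0], [18, -67, 0], [25, -80, 0], [33, -90, 0], [33, -90, 0]], "turn": [[0, 0, 0.1], [0, 0, 0.19], [0, 0, 0.27], [0, 0, 0.36], [0, 0, 0.45], [0, 0, 0.53], [0, 0, 0.62], [0, 0, 0.62]], "gripper": [0.2, 0.2, 0.2, 0.2, 0.2, 0.2, 0.2, 0.2]}}

```text
t: 32.25
eef_pos: [0.4509, 0.1159, 0.2148]
tool_rot: [0.317, -0.634, 0.305, 0.636]
contact_force: [-7.2, 1.4, 9.4]
gripper_width: 0.27
```

```bash
python3 arc.py 0.8 6 1
python3 - <<'E'
from h import *
snap('side','s20.png')
im=cv2.imread('pics/s20.png')[150:375,170:370]; cv2.imwrite('pics/s20c.png',cv2.resize(im,None,fx=2.6,fy=2.6,interpolation=cv2.INTER_CUBIC))
E
```

```text
t 32.25
q [ 0.5369  0.2997 -1.0511  2.0106  0.2965  0.9877  1.5737]
eef_pos [0.4509 0.1159 0.2148]
tool_rot [ 0.3166 -0.6338  0.3048  0.6365]
contact_force [-7.2377  1.4033  9.4375]
gripper_width 0.2702
handle now 1.401 r 0.1598 yaw-handle 0.831
[[-11, 12, -1], [-18, 27, -1], [-24, 42, -1], [-29, 57, -1], [-32, 73, -1], [-33, 89, -1], [-33, 89, -1]]
[[0, 0, np.float64(-0.12)], [0, 0, np.float64(-0.22)], [0, 0, np.float64(-0.32)], [0, 0, np.float64(-0.42)], [0, 0, np.float64(-0.52)], [0, 0, np.float64(-0.62)], [0, 0, np.float64(-0.62)]]
```

View pics/s20c.png

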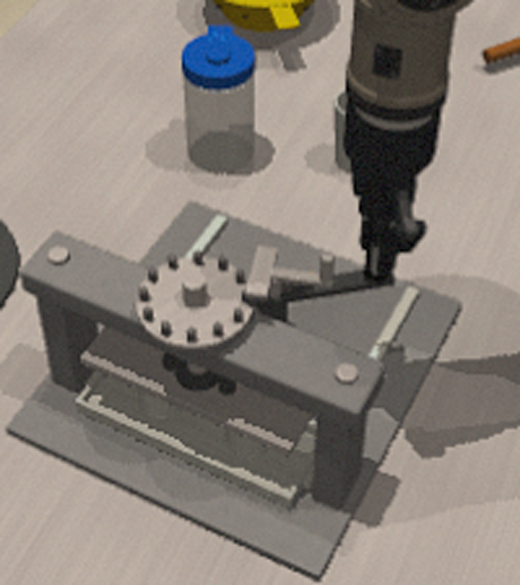

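{"name": "drive_tool", "arguments": {"slide": [[-10, 13, 0], [-17, 27, 0], [-24, 42, 0], [-29, 58, 0], [-32, 74, 0], [-33, 90, 0], [-33, 91, 0]], "turn": [[0, 0, -0.11], [0, 0, -0.21], [0, 0, -0.31], [0, 0, -0.41], [0, 0, -0.51], [0, 0, -0.61], [0, 0, -0.61]], "gripper": [0.2, 0.2, 0.2, 0.2, 0.2, 0.2, 0.2]}}

```text
t: 33.0
eef_pos: [0.4199, 0.2084, 0.2149]
tool_rot: [-0.495, 0.513, -0.481, -0.51]
contact_force: [12.7, -0.5, -5.1]
gripper_width: 0.27
```

{"name": "drive_tool", "arguments": {"slide": [[0, 16, 0], [1, 31, 0], [5, 47, 0], [10, 62, 0], [17, 76, 0], [25, 90, 0], [34, 103, 0], [45, 116, 0], [45, 116, 0]], "turn": [[0, 0, -0.12], [0, 0, -0.22], [0, 0, -0.32], [0, 0, -0.42], [0, 0, -0.52], [0, 0, -0.62], [0, 0, -0.72], [0, 0, -0.82], [0, 0, -0.82]], "gripper": [0.2, 0.2, 0.2, 0.2, 0.2, 0.2, 0.2, 0.2, 0.2]}}

```text
t: 33.9
eef_pos: [0.466, 0.3248, 0.2149]
tool_rot: [0.658, -0.278, 0.646, 0.268]
contact_force: [6.2, -3.4, 2.7]
gripper_width: 0.269
```

{"name": "drive_tool", "arguments": {"slide": [[-9, -11, 0], [-18, -23, 0], [-26, -35, 0], [-32, -48, 0], [-37, -62, 0], [-42, -76, 0], [-44, -90, 0], [-46, -105, 0], [-46, -119, 0], [-46, -119, 0]], "turn": [[0, 0, 0.08], [0, 0, 0.17], [0, 0, 0.26], [0, 0, 0.35], [0, 0, 0.44], [0, 0, 0.53], [0, 0, 0.62], [0, 0, 0.71], [0, 0, 0.8], [0, 0, 0.8]], "gripper": [0.2, 0.2, 0.2, 0.2, 0.2, 0.2, 0.2, 0.2, 0.2, 0.2]}}

```text
t: 34.9
eef_pos: [0.4204, 0.2053, 0.2149]
tool_rot: [-0.502, 0.508, -0.487, -0.503]
contact_force: [5.9, 0.6, -3.3]
gripper_width: 0.271
```

{"name": "drive_tool", "arguments": {"slide": [[0, -14, 0], [2, -28, 0], [6, -41, 0], [11, -55, 0], [18, -67, 0], [25, -80, 0], [32, -89, 0], [32, -89, 0]], "turn": [[0, 0, 0.1], [0, 0, 0.19], [0, 0, 0.27], [0, 0, 0.36], [0, 0, 0.45], [0, 0, 0.53], [0, 0, 0.6], [0, 0, 0.6]], "gripper": [0.2, 0.2, 0.2, 0.2, 0.2, 0.2, 0.2, 0.2]}}

```text
t: 35.7
eef_pos: [0.4512, 0.1163, 0.2148]
tool_rot: [0.33, -0.628, 0.316, 0.63]
contact_force: [-4.8, -3.6, 7.5]
gripper_width: 0.268
```

```bash
python3 arc.py 0.8 6 1
```

```text
t 35.7
q [ 0.5308  0.2945 -1.0413  2.0125  0.2899  0.9811  1.5408]
eef_pos [0.4512 0.1163 0.2148]
tool_rot [ 0.3303 -0.6281  0.316   0.6297]
contact_force [-4.7867 -3.6093  7.4712]
gripper_width 0.2684
handle now 1.401 r 0.1592 yaw-handle 0.792
[[-11, 12, -1], [-19, 26, -1], [-25, 41, -1], [-29, 57, -1], [-32, 73, -1], [-33, 89, -1], [-33, 89, -1]]
[[0, 0, np.float64(-0.08)], [0, 0, np.float64(-0.18)], [0, 0, np.float64(-0.28)], [0, 0, np.float64(-0.38)], [0, 0, np.float64(-0.48)], [0, 0, np.float64(-0.58)], [0, 0, np.float64(-0.58)]]
```

{"name": "drive_tool", "arguments": {"slide": [[-10, 13, 0], [-18, 27, 0], [-24, 42, 0], [-29, 58, 0], [-32, 74, 0], [-33, 90, 0], [-33, 91, 0]], "turn": [[0, 0, -0.08], [0, 0, -0.18], [0, 0, -0.28], [0, 0, -0.38], [0, 0, -0.48], [0, 0, -0.58], [0, 0, -0.58]], "gripper": [0.2, 0.2, 0.2, 0.2, 0.2, 0.2, 0.2]}}

```text
t: 36.4
eef_pos: [0.42, 0.2092, 0.215]
tool_rot: [-0.499, 0.511, -0.482, -0.507]
contact_force: [11.5, -0.0, -3.8]
gripper_width: 0.272
```

{"name": "drive_tool", "arguments": {"slide": [[-1, 16, 0], [0, 31, 0], [4, 47, 0], [9, 62, 0], [16, 76, 0], [24, 90, 0], [33, 103, 0], [43, 116, 0], [43, 116, 0]], "turn": [[0, 0, -0.12], [0, 0, -0.22], [0, 0, -0.32], [0, 0, -0.42], [0, 0, -0.52], [0, 0, -0.62], [0, 0, -0.72], [0, 0, -0.8], [0, 0, -0.8]], "gripper": [0.2, 0.2, 0.2, 0.2, 0.2, 0.2, 0.2, 0.2, 0.2]}}

```text
t: 37.3
eef_pos: [0.4653, 0.3243, 0.2149]
tool_rot: [0.658, -0.282, 0.644, 0.269]
contact_force: [6.6, -7.2, 6.4]
gripper_width: 0.268
```

```bash
python3 arc.py 0.8 9 1
python3 - <<'E'
from h import *
snap('side','s22.png')
im=cv2.imread('pics/s22.png')[150:375,170:370]; cv2.imwrite('pics/s22c.png',cv2.resize(im,None,fx=2.6,fy=2.6,interpolation=cv2.INTER_CUBIC))
E
```

```text
t 37.3
q [-0.1469  0.404  -0.7431  1.8081  0.3417  1.0445 -0.223 ]
eef_pos [0.4653 0.3243 0.2149]
tool_rot [ 0.6582 -0.2815  0.6444  0.2687]
contact_force [ 6.5711 -7.2308  6.3847]
gripper_width 0.2684
handle now -0.012 r 0.162 yaw-handle 0.812
[[-10, -11, -1], [-19, -22, -1], [-26, -35, -1], [-33, -48, -1], [-38, -61, -1], [-43, -75, -1], [-45, -90, -1], [-47, -104, -1], [-47, -119, -1], [-47, -119, -1]]
[[0, 0, np.float64(0.09)], [0, 0, np.float64(0.18)], [0, 0, np.float64(0.27)], [0, 0, np.float64(0.36)], [0, 0, np.float64(0.45)], [0, 0, np.float64(0.54)], [0, 0, np.float64(0.63)], [0, 0, np.float64(0.72)], [0, 0, np.float64(0.81)], [0, 0, np.float64(0.81)]]
```

View pics/s22c.png

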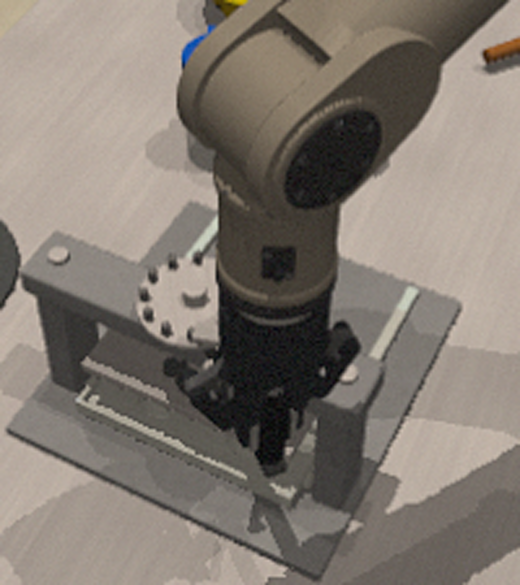

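Swing back again (free-wheel) and drive a fifth stroke, in small steps, until the screw's stop resists.

{"name": "drive_tool", "arguments": {"slide": [[-9, -11, 0], [-18, -23, 0], [-26, -35, 0], [-32, -48, 0], [-37, -62, 0], [-42, -76, 0], [-44, -90, 0], [-46, -105, 0], [-46, -119, 0], [-46, -119, 0]], "turn": [[0, 0, 0.08], [0, 0, 0.17], [0, 0, 0.26], [0, 0, 0.35], [0, 0, 0.44], [0, 0, 0.53], [0, 0, 0.62], [0, 0, 0.71], [0, 0, 0.8], [0, 0, 0.8]], "gripper": [0.2, 0.2, 0.2, 0.2, 0.2, 0.2, 0.2, 0.2, 0.2, 0.2]}}

```text
t: 38.35
eef_pos: [0.4203, 0.2036, 0.215]
tool_rot: [-0.502, 0.51, -0.484, -0.503]
contact_force: [9.4, -1.4, -4.4]
gripper_width: 0.265
```

{"name": "drive_tool", "arguments": {"slide": [[0, -14, 0], [2, -28, 0], [6, -41, 0], [11, -55, 0], [17, -67, 0], [24, -80, 0], [31, -89, 0], [31, -89, 0]], "turn": [[0, 0, 0.1], [0, 0, 0.19], [0, 0, 0.27], [0, 0, 0.36], [0, 0, 0.45], [0, 0, 0.53], [0, 0, 0.6], [0, 0, 0.6]], "gripper": [0.2, 0.2, 0.2, 0.2, 0.2, 0.2, 0.2, 0.2]}}

```text
t: 39.15
eef_pos: [0.4509, 0.1161, 0.215]
tool_rot: [-0.332, 0.63, -0.311, -0.63]
contact_force: [0.8, 0.4, 2.8]
gripper_width: 0.269
```

```bash
python3 - <<'E'
from h import *
st()
snap('side','s23.png')
im=cv2.imread('pics/s23.png')[150:375,170:370]; cv2.imwrite('pics/s23c.png',cv2.resize(im,None,fx=2.6,fy=2.6,interpolation=cv2.INTER_CUBIC))
E
python3 arc.py 1.0 6 1
```

```text
t 39.15
q [ 0.5383  0.288  -1.0422  2.0181  0.2819  0.9696  1.5553]
eef_pos [0.4509 0.1161 0.215 ]
tool_rot [-0.3317  0.6298 -0.3114 -0.6295]
contact_force [0.844  0.3948 2.7744]
gripper_width 0.2694
t 39.2
q [ 0.5377  0.2874 -1.0418  2.0185  0.2825  0.9691  1.5538]
eef_pos [0.451  0.1161 0.215 ]
tool_rot [-0.3319  0.6301 -0.3117 -0.629 ]
contact_force [0.0815 1.3982 1.3195]
gripper_width 0.2713
handle now 1.401 r 0.1596 yaw-handle 0.796
[[-8, 8, -1], [-13, 17, -1], [-18, 27, -1], [-22, 37, -1], [-26, 47, -1], [-29, 57, -1], [-29, 57, -1]]
[[0, 0, np.float64(-0.05)], [0, 0, np.float64(-0.12)], [0, 0, np.float64(-0.19)], [0, 0, np.float64(-0.25)], [0, 0, np.float64(-0.32)], [0, 0, np.float64(-0.39)], [0, 0, np.float64(-0.39)]]
```

View pics/s23c.png

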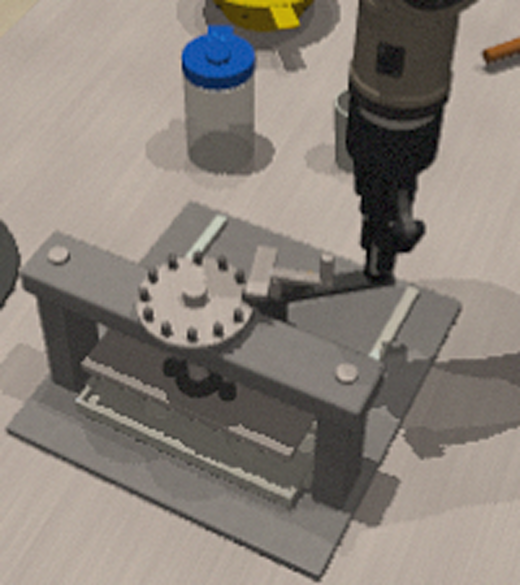

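{"name": "drive_tool", "arguments": {"slide": [[-7, 8, 0], [-13, 17, 0], [-18, 27, 0], [-18, 27, 0]], "turn": [[0, 0, -0.06], [0, 0, -0.12], [0, 0, -0.19], [0, 0, -0.19]], "gripper": [0.2, 0.2, 0.2, 0.2]}}

```text
t: 39.6
eef_pos: [0.4339, 0.1456, 0.2151]
tool_rot: [-0.392, 0.598, -0.369, -0.594]
contact_force: [10.6, 4.0, -9.4]
gripper_width: 0.268
```

{"name": "drive_tool", "arguments": {"slide": [[-2, 5, 0], [-4, 10, 0], [-6, 15, 0], [-6, 15, 0]], "turn": [[0, 0, -0.03], [0, 0, -0.06], [0, 0, -0.1], [0, 0, -0.1]], "gripper": [0.2, 0.2, 0.2, 0.2]}}

```text
t: 40.0
eef_pos: [0.4279, 0.1614, 0.215]
tool_rot: [-0.423, 0.578, -0.4, -0.572]
contact_force: [4.0, 0.8, -1.0]
gripper_width: 0.273
```

{"name": "drive_tool", "arguments": {"slide": [[-2, 6, 0], [-4, 13, 0], [-5, 20, 0], [-5, 20, 0]], "turn": [[0, 0, -0.04], [0, 0, -0.08], [0, 0, -0.12], [0, 0, -0.12]], "gripper": [0.2, 0.2, 0.2, 0.2]}}

```text
t: 40.4
eef_pos: [0.4228, 0.1814, 0.215]
tool_rot: [-0.457, 0.553, -0.435, -0.545]
contact_force: [2.5, -3.1, 2.3]
gripper_width: 0.268
```

{"name": "drive_tool", "arguments": {"slide": [[-1, 6, 0], [-2, 13, 0], [-3, 20, 0], [-3, 20, 0]], "turn": [[0, 0, -0.04], [0, 0, -0.08], [0, 0, -0.12], [0, 0, -0.12]], "gripper": [0.2, 0.2, 0.2, 0.2]}}

```text
t: 40.8
eef_pos: [0.4203, 0.2011, 0.215]
tool_rot: [-0.489, 0.525, -0.468, -0.515]
contact_force: [4.4, -2.5, 1.0]
gripper_width: 0.27
```

```bash
python3 - <<'E'
from h import *
snap('side','s24.png')
im=cv2.imread('pics/s24.png')[150:375,170:370]; cv2.imwrite('pics/s24c.png',cv2.resize(im,None,fx=2.6,fy=2.6,interpolation=cv2.INTER_CUBIC))
E
python3 arc.py 0.5 6 1
```

```text
t 40.85
q [ 0.2688  0.2529 -0.961   2.0298  0.2664  0.9493  0.8275]
eef_pos [0.4203 0.2009 0.215 ]
tool_rot [-0.489   0.5255 -0.4677 -0.5157]
contact_force [ 3.7795 -2.3573  2.1195]
gripper_width 0.268
handle now 0.828 r 0.16 yaw-handle 0.827
[[-2, 9, -1], [-2, 18, -1], [-1, 26, -1], [0, 35, -1], [1, 44, -1], [4, 52, -1], [4, 52, -1]]
[[0, 0, np.float64(-0.07)], [0, 0, np.float64(-0.13)], [0, 0, np.float64(-0.18)], [0, 0, np.float64(-0.24)], [0, 0, np.float64(-0.29)], [0, 0, np.float64(-0.35)], [0, 0, np.float64(-0.35)]]
```

View pics/s24c.png

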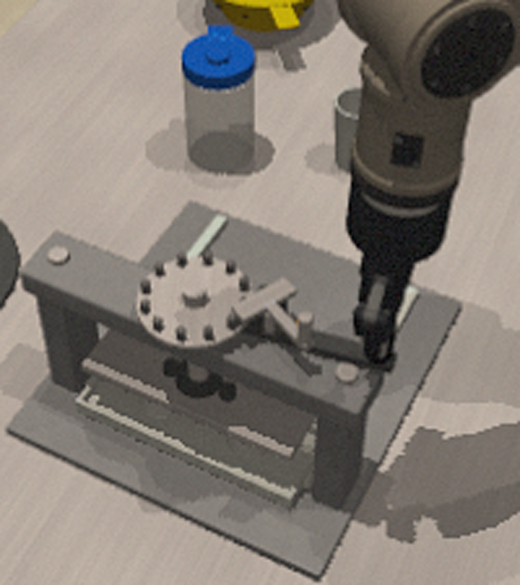

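{"name": "drive_tool", "arguments": {"slide": [[-1, 8, 0], [-1, 16, 0], [0, 25, 0], [1, 34, 0], [1, 34, 0]], "turn": [[0, 0, -0.06], [0, 0, -0.12], [0, 0, -0.17], [0, 0, -0.23], [0, 0, -0.23]], "gripper": [0.2, 0.2, 0.2, 0.2, 0.2]}}

```text
t: 41.35
eef_pos: [0.4216, 0.2355, 0.215]
tool_rot: [0.545, -0.468, 0.525, 0.456]
contact_force: [3.5, -1.6, 1.9]
gripper_width: 0.273
```

```bash
python3 - <<'E'
from h import *
c=load('side0')
for z in (.235,.22,.215,.21,.208,.205): print(z,((proj(c,[[.581,.2095,z]])[0]-[170,150])*2.6).round(1))
E
python3 arc.py 0.2 6 1
```

```text
0.235 [194.9 270.3]
0.22 [195.6 282.2]
0.215 [195.8 286.1]
0.21 [196. 290.]
0.208 [196.  291.5]
0.205 [196.2 293.8]
t 41.35
q [ 0.1448  0.2775 -0.9121  1.9956  0.2898  0.9646  0.5138]
eef_pos [0.4216 0.2355 0.215 ]
tool_rot [ 0.5454 -0.4681  0.5252  0.4556]
contact_force [ 3.4889 -1.6207  1.8795]
gripper_width 0.2728
handle now 0.612 r 0.1605 yaw-handle 0.812
[[1, 11, -1], [4, 22, -1], [7, 32, -1], [11, 43, -1], [16, 53, -1], [22, 62, -1], [22, 62, -1]]
[[0, 0, np.float64(-0.07)], [0, 0, np.float64(-0.14)], [0, 0, np.float64(-0.21)], [0, 0, np.float64(-0.28)], [0, 0, np.float64(-0.35)], [0, 0, np.float64(-0.41)], [0, 0, np.float64(-0.41)]]
```

Run:
```python
from h import *
snap('side','s25.png')
a=[]
for n in ('s16','s20','s23','s24','s25'):
    im=cv2.imread(f'pics/{n}.png')[235:300,215:275]; im=cv2.resize(im,None,fx=4.3,fy=4.3,interpolation=cv2.INTER_CUBIC); cv2.putText(im,n,(5,15),0,.5,(0,0,255)); a.append(im)
a.append(a[0]*0)
cv2.imwrite('pics/cmp25.png',np.vstack([np.hstack(a[:3]),np.hstack(a[3:])]))
```

```text
(no output)
```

View pics/cmp25.png

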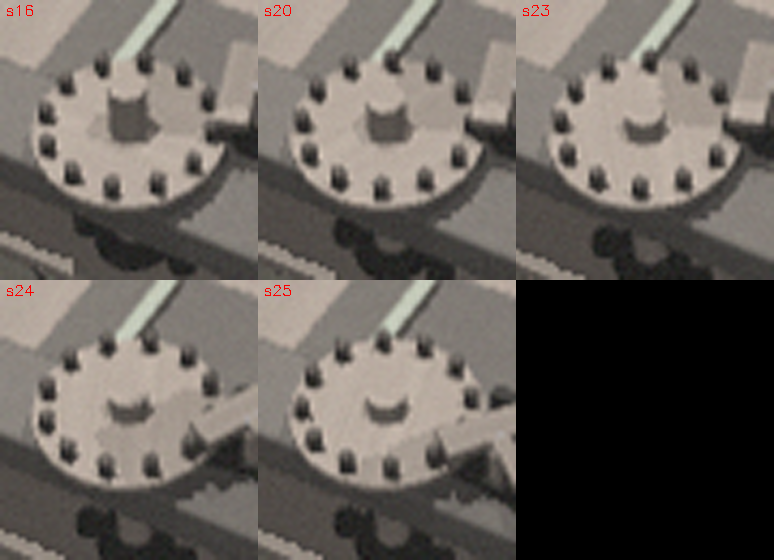

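{"name": "drive_tool", "arguments": {"slide": [[2, 10, 0], [4, 21, 0], [7, 31, 0], [7, 31, 0]], "turn": [[0, 0, -0.07], [0, 0, -0.14], [0, 0, -0.2], [0, 0, -0.2]], "gripper": [0.2, 0.2, 0.2, 0.2]}}

```text
t: 41.8
eef_pos: [0.4293, 0.2665, 0.215]
tool_rot: [0.588, -0.413, 0.569, 0.399]
contact_force: [5.6, -2.1, 2.7]
gripper_width: 0.265
```

```bash
python3 arc.py 0.2 4 1
python3 - <<'E'
from h import *
snap('side','s26.png')
a=[]
for n in ('s16','s20','s23','s24','s25','s26'):
    im=cv2.imread(f'pics/{n}.png')[235:300,215:275]; im=cv2.resize(im,None,fx=4.3,fy=4.3,interpolation=cv2.INTER_CUBIC); cv2.putText(im,n,(5,15),0,.5,(0,0,255)); a.append(im)
cv2.imwrite('pics/cmp26.png',np.vstack([np.hstack(a[:3]),np.hstack(a[3:])]))
E
```

```text
t 41.8
q [ 0.0377  0.3121 -0.8626  1.9485  0.3145  0.986   0.2515]
eef_pos [0.4293 0.2665 0.215 ]
tool_rot [ 0.5883 -0.4135  0.5691  0.3987]
contact_force [ 5.585  -2.0613  2.6997]
gripper_width 0.2651
handle now 0.413 r 0.1609 yaw-handle 0.811
[[2, 8, -1], [6, 16, -1], [10, 24, -1], [14, 31, -1], [14, 31, -1]]
[[0, 0, np.float64(-0.05)], [0, 0, np.float64(-0.11)], [0, 0, np.float64(-0.16)], [0, 0, np.float64(-0.21)], [0, 0, np.float64(-0.21)]]
```

View pics/cmp26.png

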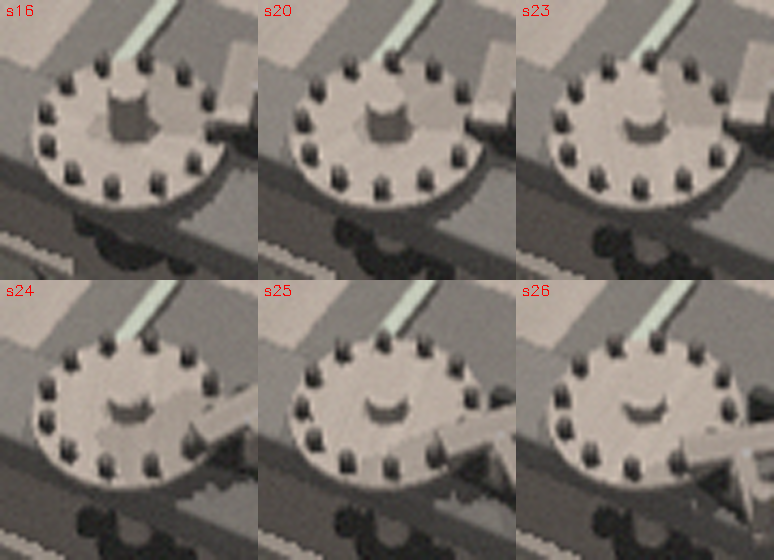

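{"name": "drive_tool", "arguments": {"slide": [[3, 8, 0], [6, 16, 0], [10, 24, 0], [14, 31, 0], [14, 31, 0]], "turn": [[0, 0, -0.05], [0, 0, -0.11], [0, 0, -0.16], [0, 0, -0.21], [0, 0, -0.21]], "gripper": [0.2, 0.2, 0.2, 0.2, 0.2]}}

```text
t: 42.35
eef_pos: [0.4439, 0.2969, 0.215]
tool_rot: [0.627, -0.352, 0.61, 0.334]
contact_force: [4.0, -3.4, 4.9]
gripper_width: 0.273
```

```bash
python3 arc.py 0.0 4 1
```

```text
t 42.35
q [-0.0647  0.3557 -0.8046  1.8847  0.3368  1.0151 -0.0022]
eef_pos [0.4439 0.2969 0.215 ]
tool_rot [ 0.6269 -0.3517  0.6095  0.3344]
contact_force [ 4.0351 -3.4006  4.889 ]
gripper_width 0.2726
handle now 0.203 r 0.1615 yaw-handle 0.81
[[4, 7, -1], [9, 14, -1], [14, 20, -1], [20, 26, -1], [20, 26, -1]]
[[0, 0, np.float64(-0.05)], [0, 0, np.float64(-0.1)], [0, 0, np.float64(-0.15)], [0, 0, np.float64(-0.2)], [0, 0, np.float64(-0.2)]]
```

{"name": "drive_tool", "arguments": {"slide": [[4, 7, 0], [9, 14, 0], [14, 20, 0], [21, 27, 0], [21, 27, 0]], "turn": [[0, 0, -0.05], [0, 0, -0.1], [0, 0, -0.15], [0, 0, -0.2], [0, 0, -0.2]], "gripper": [0.2, 0.2, 0.2, 0.2, 0.2]}}

```text
t: 42.85
eef_pos: [0.4645, 0.3236, 0.2149]
tool_rot: [0.657, -0.288, 0.643, 0.269]
contact_force: [-0.5, -3.9, 6.0]
gripper_width: 0.271
```

{"name": "drive_tool", "arguments": {"slide": [[-9, -11, 0], [-18, -23, 0], [-26, -35, 0], [-32, -48, 0], [-37, -62, 0], [-42, -76, 0], [-44, -90, 0], [-46, -105, 0], [-46, -119, 0], [-46, -119, 0]], "turn": [[0, 0, 0.08], [0, 0, 0.17], [0, 0, 0.26], [0, 0, 0.35], [0, 0, 0.44], [0, 0, 0.53], [0, 0, 0.62], [0, 0, 0.71], [0, 0, 0.8], [0, 0, 0.8]], "gripper": [0.2, 0.2, 0.2, 0.2, 0.2, 0.2, 0.2, 0.2, 0.2, 0.2]}}

```text
t: 43.85
eef_pos: [0.4198, 0.2033, 0.215]
tool_rot: [-0.501, 0.517, -0.479, -0.503]
contact_force: [8.2, 1.0, -6.0]
gripper_width: 0.272
```

{"name": "drive_tool", "arguments": {"slide": [[0, -14, 0], [2, -28, 0], [6, -41, 0], [11, -55, 0], [17, -67, 0], [24, -80, 0], [31, -89, 0], [31, -89, 0]], "turn": [[0, 0, 0.1], [0, 0, 0.19], [0, 0, 0.27], [0, 0, 0.36], [0, 0, 0.45], [0, 0, 0.53], [0, 0, 0.6], [0, 0, 0.6]], "gripper": [0.2, 0.2, 0.2, 0.2, 0.2, 0.2, 0.2, 0.2]}}

```text
t: 44.65
eef_pos: [0.4507, 0.1158, 0.2151]
tool_rot: [-0.33, 0.635, -0.303, -0.63]
contact_force: [1.0, 4.0, 1.2]
gripper_width: 0.269
```

```bash
python3 arc.py 0.8 6 1
python3 - <<'E'
from h import *
snap('side','s27.png')
a=[]
for n in ('s16','s20','s23','s24','s26','s27'):
    im=cv2.imread(f'pics/{n}.png')[235:300,215:275]; im=cv2.resize(im,None,fx=4.3,fy=4.3,interpolation=cv2.INTER_CUBIC); cv2.putText(im,n,(5,15),0,.5,(0,0,255)); a.append(im)
cv2.imwrite('pics/cmp27.png',np.vstack([np.hstack(a[:3]),np.hstack(a[3:])]))
im=cv2.imread('pics/s27.png')[150:375,170:370]; cv2.imwrite('pics/s27c.png',cv2.resize(im,None,fx=2.6,fy=2.6,interpolation=cv2.INTER_CUBIC))
E
```

```text
t 44.65
q [ 0.5474  0.2804 -1.0456  2.0254  0.2764  0.9557  1.5792]
eef_pos [0.4507 0.1158 0.2151]
tool_rot [-0.3297  0.6346 -0.3029 -0.63  ]
contact_force [1.0175 4.0225 1.2375]
gripper_width 0.2691
handle now 1.401 r 0.16 yaw-handle 0.813
[[-11, 12, -1], [-18, 27, -1], [-24, 42, -1], [-28, 57, -1], [-31, 73, -1], [-33, 90, -1], [-33, 90, -1]]
[[0, 0, np.float64(-0.1)], [0, 0, np.float64(-0.2)], [0, 0, np.float64(-0.3)], [0, 0, np.float64(-0.4)], [0, 0, np.float64(-0.5)], [0, 0, np.float64(-0.6)], [0, 0, np.float64(-0.6)]]
```

View pics/cmp27.png

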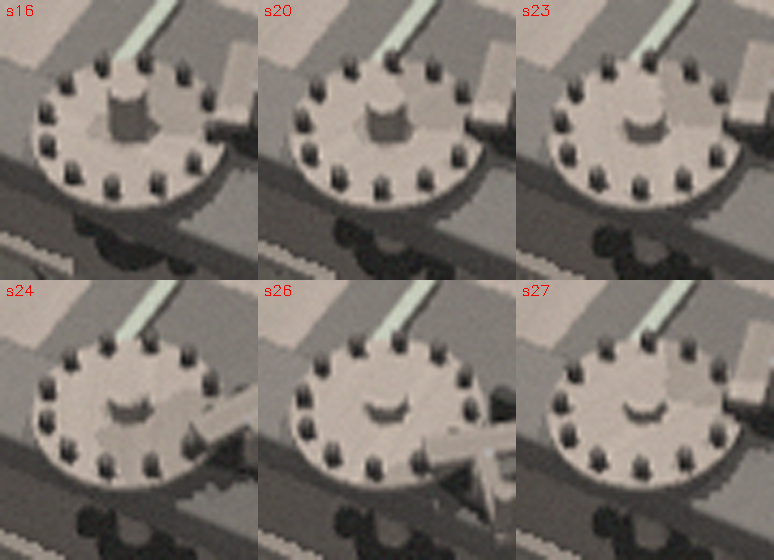

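View pics/s27c.png

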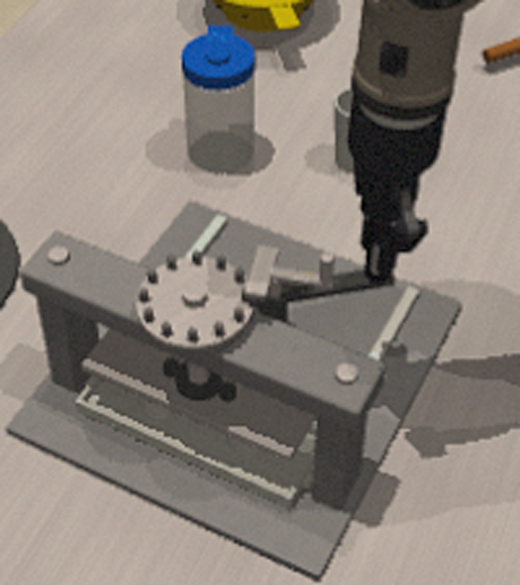

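Run:
```python
from h import *
for n in ('side0','s16','s17','s20','s23','s24','s25','s26','s27'):
    im=cv2.imread(f'pics/{n}.png',0).astype(float)
    print(n,im[248:272,243:248].mean(1).round(0).astype(int))
c=load('side0')
for z in (.235,.228,.222,.215,.208): print(z, proj(c,[[.581,.2095+.009,z]])[0].round(1))
```

```text
side0 [142 134 132 138 156 162 160 161 163 144  98  72  75  77  75  77  76  77
  74  74 119 149 158 159]
s16 [150 140 142 151 167 173 174 173 176 156 108  80  82  81  82  82  83  84
  81  81 130 160 170 173]
s17 [166 174 171 170 175 175 174 174 175 167 121  75  80  81  80  80  82  82
  80  77 117 143 152 154]
s20 [103  87  85  98 150 172 169 173 173 174 173 175 153 109  79  82  81  84
  81  81 126 158 169 172]
s23 [103  88  80 108 157 180 177 176 176 176 173 174 172 173 178 155 103  79
  80  81 126 167 175 174]
s24 [164 174 174 171 174 176 175 176 174 174 173 173 174 172 167 152 111  77
  78  78 116 148 156 155]
s25 [102 103  99 113 159 176 175 173 175 173 174 173 175 174 175 175 137  85
  81  81 130 172 179 178]
s26 [148 132 127 133 164 177 174 174 176 175 175 174 175 173 176 181 152  97
  80  78 133 172 180 180]
s27 [ 98  83  84 104 155 177 176 173 172 173 172 172 173 173 172 175 175 133
  78  79 133 172 176 174]
0.235 [243.2 256.8]
0.228 [243.3 258.9]
0.222 [243.4 260.7]
0.215 [243.5 262.8]
0.208 [243.6 264.9]
```

{"name": "drive_tool", "arguments": {"slide": [[-7, 8, 0], [-13, 17, 0], [-18, 27, 0], [-21, 36, 0], [-24, 45, 0], [-24, 45, 0]], "turn": [[0, 0, -0.06], [0, 0, -0.12], [0, 0, -0.19], [0, 0, -0.25], [0, 0, -0.31], [0, 0, -0.31]], "gripper": [0.2, 0.2, 0.2, 0.2, 0.2, 0.2]}}

```text
t: 45.3
eef_pos: [0.4273, 0.1622, 0.2152]
tool_rot: [-0.424, 0.581, -0.397, -0.571]
contact_force: [7.1, 2.8, -5.3]
gripper_width: 0.269
```

{"name": "drive_tool", "arguments": {"slide": [[-2, 5, 0], [-3, 10, 0], [-4, 15, 0], [-5, 20, 0], [-5, 20, 0]], "turn": [[0, 0, -0.03], [0, 0, -0.06], [0, 0, -0.09], [0, 0, -0.12], [0, 0, -0.12]], "gripper": [0.2, 0.2, 0.2, 0.2, 0.2]}}

```text
t: 45.8
eef_pos: [0.4224, 0.1815, 0.2151]
tool_rot: [-0.458, 0.556, -0.432, -0.543]
contact_force: [4.3, -3.6, 2.2]
gripper_width: 0.269
```

{"name": "drive_tool", "arguments": {"slide": [[-1, 5, 0], [-2, 10, 0], [-2, 15, 0], [-3, 20, 0], [-3, 20, 0]], "turn": [[0, 0, -0.03], [0, 0, -0.06], [0, 0, -0.09], [0, 0, -0.12], [0, 0, -0.12]], "gripper": [0.2, 0.2, 0.2, 0.2, 0.2]}}

```text
t: 46.3
eef_pos: [0.42, 0.2008, 0.2151]
tool_rot: [-0.49, 0.529, -0.465, -0.514]
contact_force: [4.3, -1.8, 1.7]
gripper_width: 0.268
```

{"name": "drive_tool", "arguments": {"slide": [[0, 4, 0], [0, 8, 0], [0, 12, 0], [0, 16, 0], [0, 16, 0]], "turn": [[0, 0, -0.03], [0, 0, -0.05], [0, 0, -0.08], [0, 0, -0.1], [0, 0, -0.1]], "gripper": [0.2, 0.2, 0.2, 0.2, 0.2]}}

```text
t: 46.8
eef_pos: [0.4197, 0.2164, 0.2151]
tool_rot: [0.514, -0.506, 0.491, 0.488]
contact_force: [1.3, -3.0, 5.4]
gripper_width: 0.271
```

{"name": "drive_tool", "arguments": {"slide": [[0, 4, 0], [1, 8, 0], [1, 12, 0], [2, 16, 0], [2, 16, 0]], "turn": [[0, 0, -0.03], [0, 0, -0.05], [0, 0, -0.08], [0, 0, -0.1], [0, 0, -0.1]], "gripper": [0.2, 0.2, 0.2, 0.2, 0.2]}}

```text
t: 47.3
eef_pos: [0.4209, 0.2325, 0.2151]
tool_rot: [0.538, -0.48, 0.516, 0.462]
contact_force: [-1.6, -2.9, 5.7]
gripper_width: 0.271
```

```bash
python3 arc.py 0.2 6 1
python3 - <<'E'
from h import *
snap('side','s28.png')
for n in ('s23','s27','s28'):
    im=cv2.imread(f'pics/{n}.png',0).astype(float)
    print(n,im[248:272,243:248].mean(1).round(0).astype(int))
im=cv2.imread('pics/s28.png')[150:375,170:370]; cv2.imwrite('pics/s28c.png',cv2.resize(im,None,fx=2.6,fy=2.6,interpolation=cv2.INTER_CUBIC))
E
```

```text
t 47.3
q [ 0.153   0.2725 -0.919   2.0022  0.2962  0.9615  0.546 ]
eef_pos [0.4209 0.2325 0.2151]
tool_rot [ 0.5377 -0.4804  0.5161  0.4623]
contact_force [-1.5855 -2.8875  5.651 ]
gripper_width 0.2706
handle now 0.631 r 0.1606 yaw-handle 0.829
[[1, 12, -1], [4, 23, -1], [7, 34, -1], [12, 45, -1], [17, 55, -1], [23, 65, -1], [23, 65, -1]]
[[0, 0, np.float64(-0.09)], [0, 0, np.float64(-0.16)], [0, 0, np.float64(-0.23)], [0, 0, np.float64(-0.31)], [0, 0, np.float64(-0.38)], [0, 0, np.float64(-0.45)], [0, 0, np.float64(-0.45)]]
s23 [103  88  80 108 157 180 177 176 176 176 173 174 172 173 178 155 103  79
  80  81 126 167 175 174]
s27 [ 98  83  84 104 155 177 176 173 172 173 172 172 173 173 172 175 175 133
  78  79 133 172 176 174]
s28 [117 111 103 118 160 174 175 176 175 174 173 174 173 175 173 175 177 157
 105  78 137 171 173 174]
```

View pics/s28c.png

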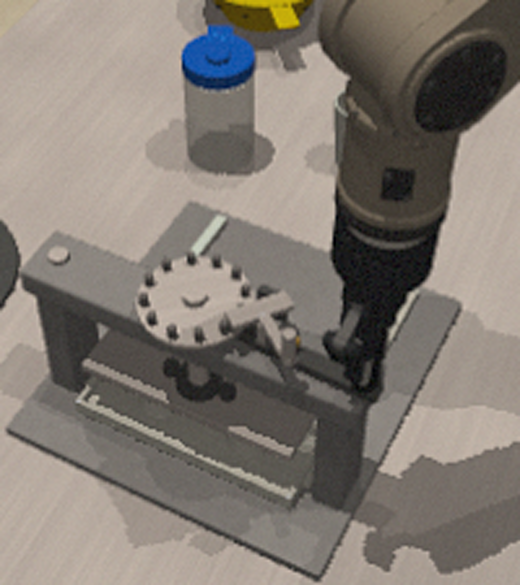

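{"name": "drive_tool", "arguments": {"slide": [[1, 4, 0], [2, 8, 0], [3, 12, 0], [4, 16, 0], [4, 16, 0]], "turn": [[0, 0, -0.03], [0, 0, -0.05], [0, 0, -0.08], [0, 0, -0.1], [0, 0, -0.1]], "gripper": [0.2, 0.2, 0.2, 0.2, 0.2]}}

```text
t: 47.85
eef_pos: [0.4238, 0.2487, 0.2151]
tool_rot: [0.559, -0.454, 0.54, 0.435]
contact_force: [-1.9, -1.7, 7.2]
gripper_width: 0.27
```

{"name": "drive_tool", "arguments": {"slide": [[1, 3, 0], [2, 6, 0], [3, 9, 0], [4, 12, 0], [4, 12, 0]], "turn": [[0, 0, -0.02], [0, 0, -0.04], [0, 0, -0.06], [0, 0, -0.08], [0, 0, -0.08]], "gripper": [0.2, 0.2, 0.2, 0.2, 0.2]}}

```text
t: 48.35
eef_pos: [0.4262, 0.2574, 0.2148]
tool_rot: [0.574, -0.433, 0.56, 0.411]
contact_force: [-6.4, -14.0, 17.2]
gripper_width: 0.27
```

```bash
python3 arc.py 0.2 6 1
python3 - <<'E'
from h import *
snap('side','s29.png')
for n in ('s27','s28','s29'):
    im=cv2.imread(f'pics/{n}.png',0).astype(float)
    print(n,im[260:272,243:248].mean(1).round(0).astype(int))
a=[]
for n in ('s28','s29'):
    im=cv2.imread(f'pics/{n}.png')[235:300,215:275]; im=cv2.resize(im,None,fx=6,fy=6,interpolation=cv2.INTER_CUBIC); a.append(im)
cv2.imwrite('pics/cmp29.png',np.hstack(a))
E
```

```text
t 48.35
q [ 0.0548  0.3048 -0.8731  1.9594  0.3195  0.9922  0.3088]
eef_pos [0.4262 0.2574 0.2148]
tool_rot [ 0.574  -0.4331  0.5605  0.4108]
contact_force [ -6.4446 -13.9883  17.1969]
gripper_width 0.2702
handle now 0.472 r 0.1609 yaw-handle 0.807
[[1, 7, -1], [4, 14, -1], [7, 21, -1], [10, 27, -1], [14, 34, -1], [17, 40, -1], [17, 40, -1]]
[[0, 0, np.float64(-0.04)], [0, 0, np.float64(-0.09)], [0, 0, np.float64(-0.13)], [0, 0, np.float64(-0.18)], [0, 0, np.float64(-0.22)], [0, 0, np.float64(-0.27)], [0, 0, np.float64(-0.27)]]
s27 [173 173 172 175 175 133  78  79 133 172 176 174]
s28 [173 175 173 175 177 157 105  78 137 171 173 174]
s29 [175 174 174 175 178 165 114  78 134 171 174 176]
```

View pics/cmp29.png

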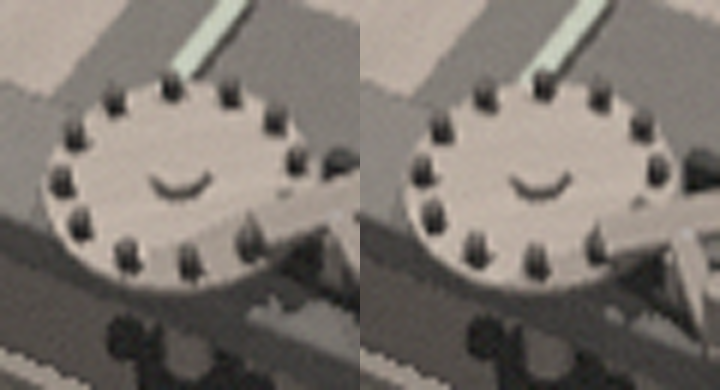

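{"name": "drive_tool", "arguments": {"slide": [[-1, -3, 0], [-1, -3, 0], [-1, -3, 0], [-1, -3, 0], [-1, -3, 0], [-1, -3, 20], [-1, -3, 60], [-1, -3, 100]], "turn": [[0, 0, 0], [0, 0, 0], [0, 0, 0], [0, 0, 0], [0, 0, 0], [0, 0, 0], [0, 0, 0], [0, 0, 0]], "gripper": [0.2, 0.6, 0.7, 0.7, 0.7, 0.7, 0.7, 0.7]}}

```text
t: 49.2
eef_pos: [0.4245, 0.2545, 0.3154]
tool_rot: [0.573, -0.433, 0.561, 0.412]
contact_force: [1.7, -1.3, 0.0]
gripper_width: 0.701
```

{"name": "drive_tool", "arguments": {"slide": [[-10, -10, 40], [-10, -40, 60], [-10, -80, 60], [-10, -120, 60], [0, -160, 60], [10, -200, 60], [20, -240, 60], [30, -280, 60], [40, -320, 60], [40, -340, 60]], "turn": [[0, 0, 0], [0, 0, 0], [0, 0, -0.1], [0, 0, -0.2], [0, 0, -0.3], [0, 0, -0.4], [0, 0, -0.5], [0, 0, -0.6], [0, 0, -0.7], [0, 0, -0.8]], "gripper": [0.7, 0.7, 0.7, 0.7, 0.7, 0.7, 0.7, 0.7, 0.7, 0.7]}}

```text
t: 50.2
eef_pos: [0.4649, -0.0891, 0.3749]
tool_rot: [0.689, -0.178, 0.686, 0.153]
contact_force: [-0.1, 0.6, -0.5]
gripper_width: 0.699
```

Run:
```python
from h import *
st(); snap('side','s30.png');snap('top','t30.png')
im=cv2.imread('pics/s30.png')[150:375,170:370]; cv2.imwrite('pics/s30c.png',cv2.resize(im,None,fx=2.6,fy=2.6,interpolation=cv2.INTER_CUBIC))
im=cv2.imread('pics/t30.png')[130:310,100:450]; cv2.imwrite('pics/t30c.png',cv2.resize(im,None,fx=2.25,fy=2.25,interpolation=cv2.INTER_CUBIC))
```

```text
t 50.2
q [ 0.5857  0.0511 -0.5656  1.7967  0.0622  1.2896  0.4769]
eef_pos [ 0.4649 -0.0891  0.3749]
tool_rot [ 0.6887 -0.1778  0.6859  0.1534]
contact_force [-0.0684  0.5645 -0.5459]
gripper_width 0.6988
```

View pics/s30c.png

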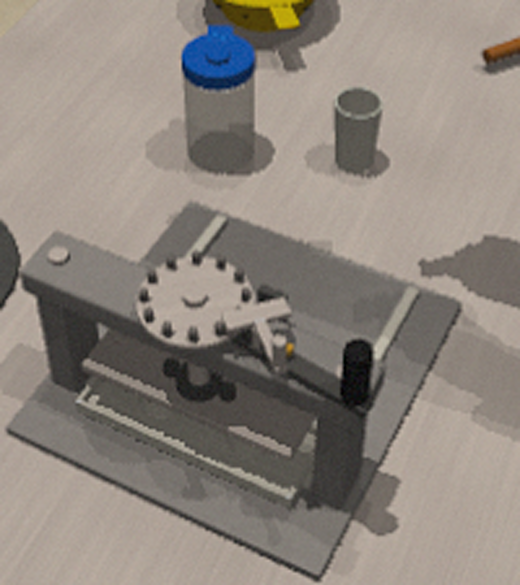

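View pics/t30c.png

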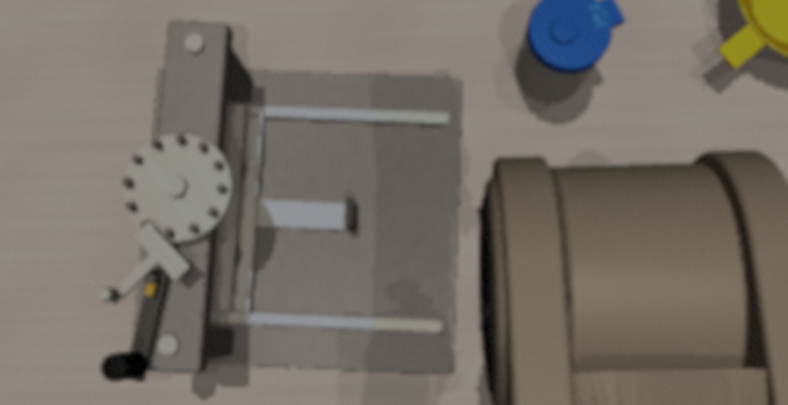

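Run:
```python
from h import *
im=cv2.imread('pics/s30.png',0).astype(float); print(im[260:272,243:248].mean(1).round(0))
print(bot.hand_in())
```

```text
[166. 166. 166. 166. 169. 156. 109.  74. 129. 164. 168. 168.]
the job is handed in; nothing more can be done
None
```

I handed the job in at about 50 s of the 210 s allowed; it reports no verdict. Every step was carried out in order, and no check contradicted it, but some end values were inferred rather than measured.

- **Moulds:** There were two in this run. I stood both in the tray about 95 mm apart. The camera put them within 6 mm of the centre line across the tray and within 52 mm of its centre along it.
- **Tray:** I pushed it by the tab until it hit its stop at about 13 N. The tab measured within about 3 mm of its home position, and it was in the same place in the last picture.
- **Lever and proof swing:** I flipped the lever to tighten. I then swung the handle to about 1.4 rad, and the wheel's pins did not move.
- **Winding down:** It took five full strokes plus part of a sixth. Each full stroke turned the wheel only about 1.05 rad, less than the 1.3 to 1.4 I first expected. The force then jumped to about 14–17 N and the knob stopped short of the commanded point.
- **Last checks:** From the pictures, the screw had sunk about 27 mm, which is roughly 5.5–5.6 rad of its 5.6. The post stood on the tighten side, the tumbler and canister looked unmoved, and the arm was clear.

Two things I could not see directly:
- **Moulds under the plate:** They are mostly hidden there, so their final uprightness was not checked.
- **Spring squeeze:** It is inferred from the screw's travel and the stop.

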